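# Assemble the sieve stack on the shaker

### The arm

A 6-joint arm with a two-finger parallel gripper is mounted at the origin on a cart in front of the work surface, level with it; the furniture and walls round the work are solid. World frame = base frame: x ahead of the robot, y to its left, z up, the work surface at z = 0. Lengths are in m, angles in rad, forces in N, time in s.
With the tool pointing down it reaches from about 0.275 to 0.725 m from the base axis. Payload 5.6 kg.
Tool frame: the origin (TCP) lies midway between the tips of the shut fingers; the grasp point (between the pads) lies 19 mm behind it; x points along the fingers, y is the direction in which the jaws open and shut, and the axes are right-handed (so a half turn about x gives the same grasp; the last joint's range is limited). The gripper opens to 85 mm and grips with 20 to 120 N. Pads are 22 mm wide; open, the fingers measure 114 mm over their backs; the gripper's body (76 mm by 85 mm) begins 54 mm behind the grasp point. The pads swing forward as they close: fully open they stand 13 mm farther back than shut.
Start: joints at [-0.883, 0.255, 0.108, 0, -1.424, -0.285], TCP at [0.216, -0.506, 0.193] pointing down, gripper open.
Joint ranges: [-2.95, 2.95], [-1.21, 1.97], [-1.09, 1.5], [-2.87, 1.71], [-2.94, -0.07], [-3.05, 3.05]. Speed limits (rad/s): [2.57, 2.57, 3.14, 3.14, 3.14, 3.14].

### API

Orientations are given as a unit quaternion [w, x, y, z].
In Python, from bench import r, snapshot gives the robot as it stands.
- The arm moves only by the tool carry_out, never from a script. Its argument "increments" is one flat list of numbers, 7 for each row, row after row: the shift along the world's x, y, z in units of 0.12 m (1.0 is 0.12 m), then the turn, a rotation vector about the world's x, y, z in units of 90 degrees (1.0 is 90 degrees), then the opening, from 0 (shut) to 1 (fully open). In form: [tx, ty, tz, ax, ay, az, claw, tx, ty, tz, ax, ay, az, claw, ...]. A call has exactly 5 rows; each row shifts and turns the pose as measured when the row begins; what a row does not reach is not made up. A row lasts 1/10 s, in which the tool goes at most 50 mm and 8.59 degrees, less where a joint would pass 70% of its speed; a pose out of reach is approached as far as the arm can. A call with a number of a shift or a turn outside -1 to 1 is refused whole. A call with a gripper value outside its range is refused whole. The fingers move at their own pace and stop on an object; the grip force is fixed at half the most. Time passes only in rows, so rows that do not move let the fingers close, or fill a call up. It gives the time, the measured TCP pose, the force and the opening at its end, in the units of the state.
- r.get_state(): the state, without advancing time (a new reading comes with each control period).
- snapshot(name): name is "side" or "top"; returns a dict with "color" (420x560x3 uint8, red, green, blue), "K" (3x3 intrinsics, pixels), "rvec" (rotation vector, rad) and "tvec" (3), from world to camera coordinates, as OpenCV has them. Camera axes: x right, y down, z forward; pixel columns grow to the right and rows downward; lengths in m; the calibration is good to about 2 mm. A picture is of the moment at which its call begins. There is no depth.
- r.finish_job(): hands the job in, once; it reports no verdict.
The state is a dict: "time": time; "joint_pos": joint angles; "dq": joint speeds; "effort": joint torques, N m; "tool_pos": TCP position; "tool_rot": TCP orientation; "contact_force": force on the tool from outside, world axes, zero at the start; "moment": the same for the moment, N m; "grip_width": finger opening in m.
Only numpy, scipy, OpenCV 4.12 (cv2) and the standard library are available. Lean on these libraries where they do the work, as an engineer would, in place of code of your own. Each camera call takes 0.05 s, during which the arm holds its last target.

### The job

Put the sieve set together on the small sieve shaker: seat the receiving pan (the cup with the closed floor) in the shaker's round seat, then the fine sieve on the pan, the coarse sieve on the fine one, and the lid on top. Each part must sit level and fully home in the rim below it; let go of everything, and do not knock over the vials that stand about.

Things in the scene. Friction and masses are not known exactly. Their poses are not given: they have to be found in the camera images.
- pan_c (a point): Receiving pan: steel cup with closed smooth floor, 36 mm high, the lowest of three cups. 7 mm tapered foot (44 mm wide below, 50 above), then a ledge and plain 60 mm wide wall, 2.5 mm thick, to grip across; open top. The foot drops into any rim of the set (55 mm inside) until the ledge rests on that rim. Point: on the axis, half-way up (18 mm); z up.
- fine_sieve_c (a point): Fine sieve: steel cup, floor of dense fine wire mesh, 42 mm high. 7 mm tapered foot (44 mm wide below, 50 above), then a ledge and plain 60 mm wide wall, 2.5 mm thick, to grip across; open top. The foot drops into any rim of the set (55 mm inside) until the ledge rests on that rim. Point: on the axis, half-way up (21 mm); z up.
- coarse_sieve_c (a point): Coarse sieve: steel cup, floor an open grid of a few thick wires, 56 mm high, the tallest. 7 mm tapered foot (44 mm wide below, 50 above), then a ledge and plain 60 mm wide wall, 2.5 mm thick, to grip across; open top. The foot drops into any rim of the set (55 mm inside) until the ledge rests on that rim. Point: on the axis, half-way up (28 mm); z up.
- lid_c (a point): Lid: steel disc 60 mm wide, 4 mm thick, on the same 7 mm tapered foot, which drops into a cup's rim until the disc rests on it; black knob in the middle to grip, 20 mm wide, from 11 to 29 mm (the top) above the underside. Point: on the axis, 14.5 mm above the underside; z up.
- seat (a point): Seat of the sieve shaker, a fixed grey box 110 mm square, top 36 mm above the table, black knob and switch on its near side. The seat is an open aluminium ring standing 16 mm up from the middle of that top, 60 mm wide outside, 55 inside, 10 deep. Point: centre of the ring's rim, 52 mm above the table; z up.
- vial_a: Bystander: glass vial with grey screw cap, 22 mm across, 51 mm high, standing. Origin at the centre of its underside, z up. Leave it standing.
- vial_b: Bystander: glass vial with red screw cap, 22 mm across, 51 mm high, standing. Origin at the centre of its underside, z up. Leave it standing.
- vial_c: Bystander: glass vial with black screw cap, 22 mm across, 51 mm high, standing. Origin at the centre of its underside, z up. Leave it standing.
There are look-alikes about, which are no part of the job. Leave any orange look-alike of the part that bears coarse_sieve_c alone.

How it is judged:
By the outcome, as a careful person would: the job done as asked, in the order asked, and still so for the second after the job is handed in, with the robot touching nothing.
It also fails if it takes over 96 s, if anything falls off the work surface, if the arm or the gripper's body presses on something with over 40 N, if the wrist force passes 120 N, or if a joint passes its speed limit or range.

## Working session

There is one attempt and no reset: what is moved stays moved. The work goes in short steps, Python scripts to look and compute and a tool call to move; the robot and the scene stay as the last step left them, time stands still between calls to the robot, and variables do not carry over. Pictures are saved under pics/ and viewed, and the job is handed in when it is done.

Besides the shell and the picture viewer there is one more tool, called after ">>>" as name(argument=value, ...), one argument or row to a line, values as JSON. carry_out: Moves the arm, as the interface text tells. Shifts and turns lie within -1 to 1; 1 stands for 0.12 m of shift or 90 degrees of turn. Its arguments: {"type":"object","properties":{"increments":{"type":"array","items":{"type":"number"}}},"required":["increments"]}

```bash
mkdir -p pics; ls; python3 - <<'E'
from bench import r,snapshot
import cv2
for n in("side","top"):
    s=snapshot(n); cv2.imwrite(f"pics/{n}0.png",s["color"][:,:,::-1]); print(n,s["K"].tolist(),s["rvec"],s["tvec"])
print(r.get_state())
E
```

```text
pics
side [[401.1375778232051, 0.0, 278.32399424433913], [0.0, 401.1375778232051, 209.93746610803012], [0.0, 0.0, 1.0]] [ 2.15948287 -0.39233196  0.19022817] [-0.49273114  0.05151314  0.87978119]
top [[532.7030727789198, 0.0, 268.47999738888353], [0.0, 532.7030727789198, 211.34939759915906], [0.0, 0.0, 1.0]] [ 2.12791307 -2.1551783   0.18089157] [-0.16040223  0.47487105  1.23759723]
{'time': 0.1, 'joint_pos': array([-8.83398744e-01,  2.55717937e-01,  1.07152121e-01, -4.00795310e-04,
       -1.42389944e+00, -2.84606060e-01]), 'dq': array([ 3.85604442e-04, -1.59739415e-03,  3.25603827e-03,  3.05747237e-04,
       -2.91020067e-05, -6.49854006e-04]), 'effort': array([-1.67293216e-03, -3.87604845e+01,  2.38474345e+01,  5.37775800e+00,
       -3.75566276e-03, -2.73254153e-05]), 'tool_pos': array([ 0.21544566, -0.50550849,  0.19238086]), 'tool_rot': array([ 0.69266721, -0.14083988,  0.69297057,  0.14201428]), 'contact_force': array([ 0.21330968, -0.10845071, -0.60304262]), 'moment': array([ 0.01271655, -0.01416268,  0.02399145]), 'grip_width': 0.08526062218809619}
```

View pics/side0.png

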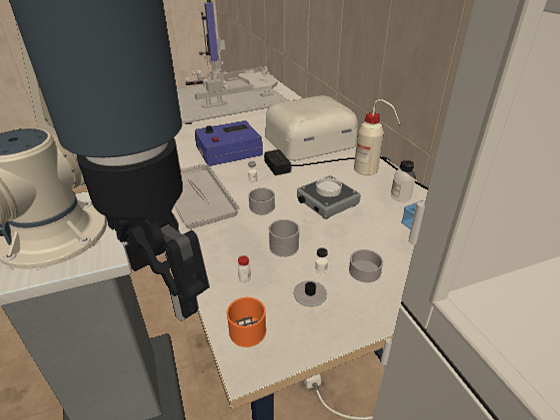

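View pics/top0.png

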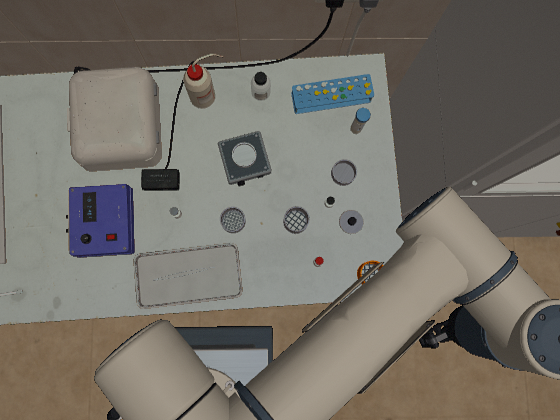

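Top view: the seat is at about (245,155), the pan (closed floor) at (344,172), the coarse sieve at (296,220), the fine sieve at (232,220) and the lid at (351,222). The vials are grey (175,212), black (330,201) and red (319,261). The orange decoy is at (370,270). Next I'll zoom in.

```bash
cat > h.py <<'E'
import numpy as np,cv2
from bench import r,snapshot
def cam(s):
    R=cv2.Rodrigues(np.array(s["rvec"],float))[0]; t=np.array(s["tvec"],float).ravel(); return np.array(s["K"]),R,t
def ray(s,uv,z):
    K,R,t=cam(s); d=R.T@np.linalg.inv(K)@np.array([uv[0],uv[1],1.]); c=-R.T@t
    return c+d*(z-c[2])/d[2]
def proj(s,p):
    K,R,t=cam(s); q=K@(R@np.array(p,float)+t); return q[:2]/q[2]
def save(name,s,box=None,f=1):
    im=s["color"][:,:,::-1]
    if box: im=im[box[1]:box[3],box[0]:box[2]]
    cv2.imwrite("pics/"+name+".png",cv2.resize(im,None,fx=f,fy=f,interpolation=cv2.INTER_CUBIC))
E
python3 - <<'E'
from h import *
t=snapshot("top"); save("topz",t,(160,110,400,290),3.3)
s=snapshot("side"); save("sidez",s,(220,150,420,350),3)
K,R,tt=cam(t);print(-R.T@tt);K,R,tt=cam(s);print(-R.T@tt)
for n,p,z in [("pan",(344,172),.036),("coarse",(296,220),.056),("fine",(232,220),.042),("lid",(351,222),.029),("seat",(245,155),.052),("va",(175,212),.051),("vb",(319,261),.051),("vc",(330,201),.051)]:
    w=ray(t,p,z); print(n,w.round(3),np.hypot(*w[:2]).round(3),proj(s,w).round())
E
```

```text
[ 0.26905771 -0.15471227  1.29867253]
[ 0.22788394 -0.81747068  0.54704947]
pan [ 0.568 -0.351  0.036] 0.668 [365. 260.]
coarse [ 0.449 -0.231  0.056] 0.504 [282. 229.]
fine [ 0.452 -0.079  0.042] 0.459 [260. 195.]
lid [ 0.446 -0.365  0.029] 0.576 [308. 285.]
seat [ 0.609 -0.112  0.052] 0.619 [328. 185.]
va [0.472 0.055 0.051] 0.475 [251. 164.]
vb [ 0.352 -0.283  0.051] 0.451 [243. 259.]
vc [ 0.494 -0.313  0.051] 0.585 [321. 251.]
```

View pics/topz.png

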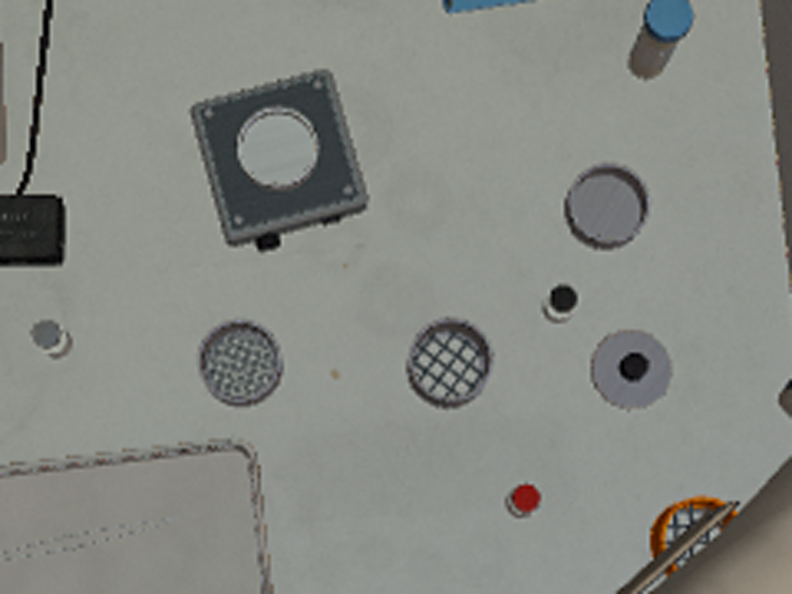

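View pics/sidez.png

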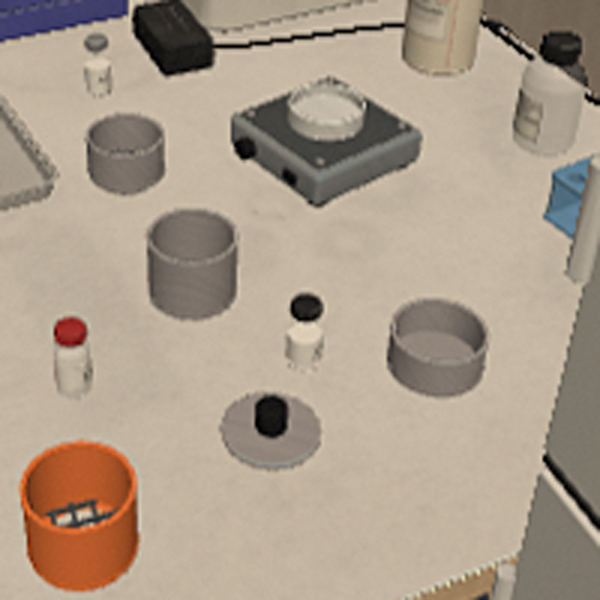

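```bash
cat > fit.py <<'E'
from h import *
from scipy.optimize import least_squares
def contour(im,mask,c):
    cs,_=cv2.findContours(mask,cv2.RETR_EXTERNAL,cv2.CHAIN_APPROX_NONE)
    cs=[k for k in cs if len(k)>15 and cv2.pointPolygonTest(k,(float(c[0]),float(c[1])),True)>-6]
    return max(cs,key=cv2.contourArea)[:,0,:].astype(float)
def fitrim(s,mask,c,z,R=.030,outward=True):
    k=contour(s["color"],mask,c); P=np.array([ray(s,p,z)[:2] for p in k])
    K,Rm,t=cam(s); C=(-Rm.T@t)[:2]
    ctr=P.mean(0)
    for it in range(4):
        d=(ctr-C); 
        d=d/np.linalg.norm(d); sel=((P-ctr)@d>-.002) if outward else np.ones(len(P),bool)
        f=least_squares(lambda x:np.hypot(P[sel,0]-x[0],P[sel,1]-x[1])-x[2],[*ctr,R],loss="soft_l1",f_scale=.0005)
        ctr=f.x[:2]
    return f.x,np.abs(f.fun[:]).mean(),cv2.boundingRect(k.astype(np.int32))
E
python3 - <<'E'
from fit import *
t=snapshot("top"); s=snapshot("side"); im=t["color"].astype(int)
for n,p in [("table",(270,200)),("table",(390,150)),("pan wall",(344,160)),("panfloor",(344,172)),("lid",(341,222)),("ringin",(245,155)),("boxtop",(262,165)),("rim",(296,206))]:
    print(n,im[p[1],p[0]])
a=im[172,325:365]; print(a.tolist()); print(im[155,225:268].tolist())
E
```

```text
table [142 145 138]
table [148 151 146]
pan wall [ 93  91 100]
panfloor [112 114 116]
lid [115 118 124]
ringin [146 153 150]
boxtop [52 61 62]
rim [118 117 113]
[[148, 152, 146], [148, 153, 146], [149, 152, 146], [146, 150, 144], [147, 151, 145], [152, 156, 149], [62, 58, 59], [80, 75, 76], [117, 119, 124], [113, 115, 116], [113, 115, 117], [114, 116, 117], [111, 113, 115], [114, 116, 117], [112, 114, 116], [115, 116, 118], [115, 117, 119], [114, 114, 117], [111, 112, 115], [112, 114, 116], [113, 114, 117], [113, 115, 116], [117, 118, 121], [114, 116, 118], [113, 115, 117], [115, 116, 118], [114, 114, 118], [114, 117, 119], [119, 121, 123], [52, 47, 47], [40, 33, 35], [116, 121, 126], [142, 146, 142], [147, 151, 145], [146, 151, 144], [142, 145, 140], [146, 149, 143], [145, 148, 142], [147, 151, 145], [143, 147, 141]]
[[54, 59, 60], [52, 60, 62], [54, 60, 61], [53, 60, 61], [54, 60, 63], [53, 60, 61], [52, 58, 62], [162, 168, 166], [147, 153, 149], [143, 150, 146], [145, 150, 147], [143, 150, 147], [142, 150, 145], [143, 150, 147], [144, 150, 145], [143, 150, 147], [144, 150, 146], [146, 152, 148], [147, 153, 149], [147, 153, 149], [146, 153, 150], [145, 153, 148], [145, 151, 148], [145, 152, 148], [146, 154, 150], [146, 154, 149], [149, 155, 151], [147, 152, 148], [148, 155, 148], [149, 157, 152], [138, 137, 131], [85, 88, 91], [48, 55, 57], [52, 58, 59], [52, 59, 60], [53, 59, 62], [52, 60, 62], [56, 62, 62], [53, 58, 60], [76, 81, 81], [95, 102, 103], [95, 96, 94], [96, 98, 93]]
```

```bash
cat >> fit.py <<'E'
def up(s,f=4):
    s=dict(s); s["color"]=cv2.resize(s["color"],None,fx=f,fy=f,interpolation=cv2.INTER_CUBIC)
    K=np.array(s["K"]).copy(); K[:2]*=f; K[0,2]+=(f-1)/2; K[1,2]+=(f-1)/2; s["K"]=K; return s
def dark(s,th=131): return (cv2.cvtColor(s["color"],cv2.COLOR_RGB2GRAY)<th).astype(np.uint8)
E
python3 - <<'E'
from fit import *
t=up(snapshot("top")); s=up(snapshot("side"))
m=dark(t)
T={"pan":((344,172),.036),"coarse":((296,220),.056),"fine":((232,220),.042),"lid":((351,222),.011)}
for n,(c,z) in T.items():
    x,e,b=fitrim(t,m,np.array(c)*4,z,outward=n!="lid"); print(n,x.round(4),e.round(5),np.array(b)/4)
bm=1-dark(t,110); x,e,b=fitrim(t,bm,np.array((245,155))*4,.052); print("seat",x.round(4),e,np.array(b)/4)
# knob
g=dark(t,50)
k=contour(0,g,np.array((351.5,221.5))*4); print("knob",ray(t,k.mean(0),.027).round(4),cv2.boundingRect(k.astype(np.int32)))
# box corners
mb=dark(t,122); k=contour(0,mb,np.array((225,155))*4) 
rc=cv2.minAreaRect(k.astype(np.float32)); print([ray(t,p,.036).round(3).tolist() for p in cv2.boxPoints(rc)])
for n,c,z in [("va",(174,211.5),.051),("vb",(319.5,260.5),.051),("vc",(330.5,200.5),.051)]:print(n,ray(snapshot("top"),c,z).round(3))
E
```

```text
pan [ 0.5706 -0.3517  0.0298] 0.00038 [330.75 159.25  26.    26.75]
coarse [ 0.4527 -0.2313  0.0297] 0.00048 [282.75 205.75  27.25  28.75]
fine [ 0.4555 -0.0793  0.0297] 0.00045 [220.   206.75  26.    27.  ]
lid [ 0.4499 -0.3671  0.03  ] 0.00047 [338.75 209.75  25.    25.25]
seat [0.482  0.1043 0.3613] 0.05909806995781267 [  0.    52.75 404.   317.75]
knob [ 0.4495 -0.3667  0.027 ] (1391, 868, 34, 34)
[[0.649, -0.04, 0.036], [0.679, -0.149, 0.036], [0.558, -0.18, 0.036], [0.529, -0.072, 0.036]]
va [0.473 0.058 0.051]
vb [ 0.353 -0.284  0.051]
vc [ 0.495 -0.314  0.051]
```

```bash
python3 - <<'E'
from fit import *
t=up(snapshot("top")); s=up(snapshot("side"))
bm=1-dark(t,105); z=np.zeros_like(bm); cv2.circle(z,(245*4,155*4),20*4,1,-1); 
hsv=bm*z
# keep centre component
x,e,b=fitrim(t,hsv,np.array((245,155))*4,.052); print("seat",x.round(4),e,np.array(b)/4)
x,e,b=fitrim(t,hsv,np.array((245,155))*4,.052,outward=False); print("seat all",x.round(4),e)
# side view
print([s["color"][int(v*4),int(u*4)].tolist() for u,v in [(365,262),(345,240),(320,205),(262,195),(285,235),(310,297),(330,186)]])
im=cv2.resize(s["color"][150*4:230*4,290*4:370*4],None,fx=1.8,fy=1.8)[:,:,::-1]
cv2.imwrite("pics/seat.png",im)
E
```

```text
seat [ 0.6125 -0.108   0.0288] 0.0004833851216685368 [232.   142.25  24.5   24.75]
seat all [ 0.6115 -0.1083  0.0295] 0.0004565306989770109
[[146, 134, 123], [194, 181, 161], [125, 123, 114], [125, 115, 106], [126, 117, 107], [149, 136, 126], [197, 186, 169]]
```

View pics/seat.png

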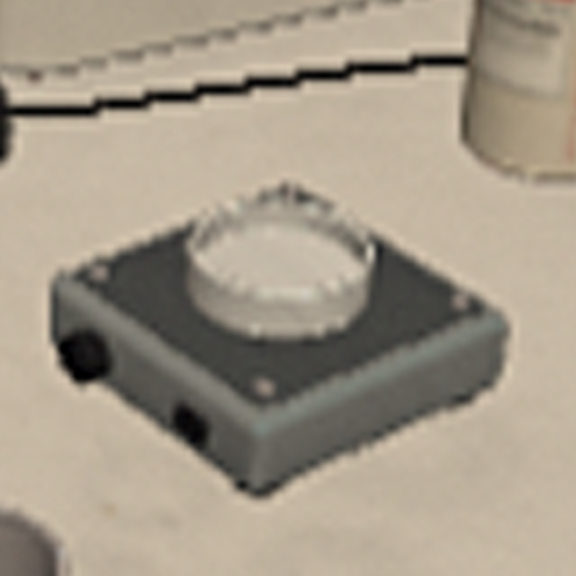

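```bash
python3 - <<'E'
from fit import *
s=up(snapshot("side"))
th=np.linspace(0,2*np.pi,180)
def ext(c,z0,z1,R=.03):
    p=np.array([proj(s,(c[0]+R*np.cos(a),c[1]+R*np.sin(a),z)) for a in th for z in(z0,z1)]); return np.r_[p.min(0),p.max(0)]/4
def near(m,c):
    k=contour(0,m,np.array(c)*4); b=cv2.boundingRect(k.astype(np.int32)); return np.array([b[0],b[1],b[0]+b[2],b[1]+b[3]])/4
m=dark(s,165)
for n,c,h,px in [("pan",(.5706,-.3517),.036,(357,275)),("coarse",(.4527,-.2313),.056,(285,245)),("fine",(.4555,-.0793),.042,(262,207)),("lid",(.4499,-.3671),.011,(300,297))]:
    print(n,ext(c,.007,h).round(1),near(m,px))
print(ext((.612,-.1083),.052,.052).round(1),"meas 316.0, 175.3 342.2 -")
E
```

```text
pan [349.  249.9 383.2 283.2] [348.75 249.5  383.   283.  ]
coarse [269.4 219.8 299.7 257.4] [268.5 219.5 300.  257.5]
fine [248.9 188.3 275.2 215.2] [248.  187.5 275.5 215.5]
lid [293.5 280.6 327.2 307.2] [292.75 280.5  327.25 307.5 ]
[316.5 178.2 342.3 191.7] meas 316.0, 175.3 342.2 -
```

```bash
python3 - <<'E'
from fit import *
for nm,box in (("side",(300,160,360,215)),("top",(215,125,275,180))):
    s0=snapshot(nm);f=10
    im=cv2.resize(s0["color"][box[1]:box[3],box[0]:box[2]],None,fx=f,fy=f,interpolation=cv2.INTER_CUBIC)[:,:,::-1].copy()
    for z,R,col in((.052,.03,(0,0,255)),(.052,.0275,(0,255,255)),(.036,.03,(255,0,0))):
        for a in np.linspace(0,6.28,60):
            p=proj(s0,(.612+R*np.cos(a),-.1083+R*np.sin(a),z)); q=((p-box[:2]+.5)*f-.5).round().astype(int); cv2.circle(im,q.tolist(),2,col,-1)
    cv2.imwrite(f"pics/ov_{nm}.png",im)
E
```

```text
(no output)
```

View pics/ov_side.png

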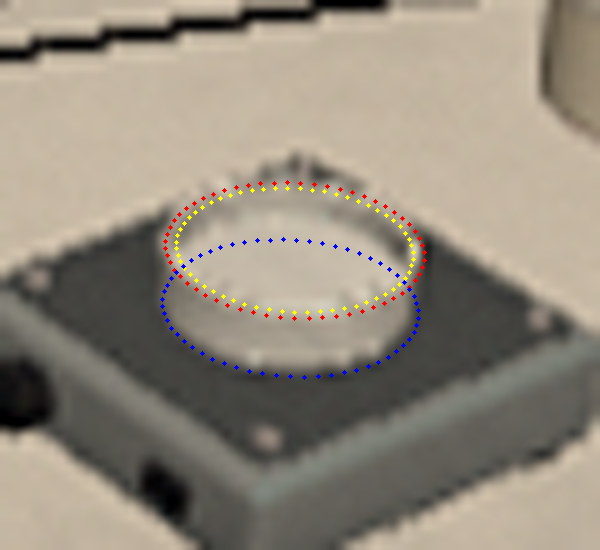

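View pics/ov_top.png

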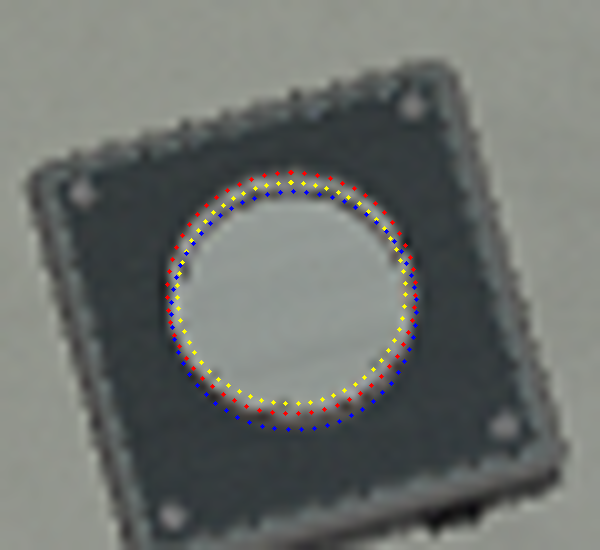

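```bash
cat >> h.py <<'E'
from scipy.spatial.transform import Rotation as Ro
def st(tgt=None,jaw=None):
    s=r.get_state(); q=s["tool_rot"]; M=Ro.from_quat([q[1],q[2],q[3],q[0]]).as_matrix()
    ja=np.degrees(np.arctan2(M[1,1],M[0,1]))
    print("t",round(s["time"],2),"tcp",s["tool_pos"].round(4),"x",M[:,0].round(3),"jaw",ja.round(1),"w",round(s["grip_width"],4),"F",s["contact_force"].round(1),"q",s["joint_pos"].round(2))
    if tgt is not None:
        d=(np.array(tgt)-s["tool_pos"])/.12; print(" need units",d.round(3))
    # tilt fix as rotvec to make x = -z
    ax=np.cross(M[:,0],[0,0,-1]); print(" tilt fix units",(ax/(np.pi/2)).round(4))
    if jaw is not None: print(" yaw units",round(((jaw-ja+90)%180-90)/90,3))
E
python3 - <<'E'
from h import *
for n,a,b in [("pan",(.5706,-.3517),(.495,-.314)),("coarse",(.4527,-.2313),(.495,-.314)),("lid",(.4497,-.3669),(.495,-.314))]:
    d=np.array(b)-a; print(n,(np.degrees(np.arctan2(d[1],d[0]))+90)%180)
st((.5706,-.3517,.15),63)
E
```

```text
pan 63.49561135135403
coarse 27.089167424627966
lid 139.42547491207887
t 0.8 tcp [ 0.2156 -0.506   0.1932] x [ 0. -0. -1.] jaw 113.1 w 0.0851 F [-0.5 -0.5  1.3] q [-0.88  0.26  0.11 -0.   -1.42 -0.28]
 need units [ 2.958  1.286 -0.36 ]
 tilt fix units [0. 0. 0.]
 yaw units -0.556
```

>>> carry_out(
  increments=[0.36,0.16,0,0,0,-0.09,1,0.36,0.16,0,0,0,-0.09,1,0.36,0.16,0,0,0,-0.09,1,0.36,0.16,0,0,0,-0.09,1,0.36,0.16,0,0,0,-0.09,1],
)

```text
time: 1.3
tool_pos: [0.4286, -0.4112, 0.1943]
tool_rot: [0.698, 0.113, 0.698, -0.114]
contact_force: [0.1, -0.6, -0.7]
grip_width: 0.0852
```

```bash
python3 -c "
from h import *
st((.5706,-.3517,.15),63)"
```

```text
t 1.3 tcp [ 0.4286 -0.4112  0.1943] x [-0.    -0.002 -1.   ] jaw 71.6 w 0.0852 F [ 0.1 -0.6 -0.7] q [-0.5   0.34  0.23  0.   -1.46 -1.39]
 need units [ 1.183  0.496 -0.369]
 tilt fix units [ 0.001  -0.0003  0.    ]
 yaw units -0.095
```

>>> carry_out(
  increments=[0.37,0.155,0,0,0,-0.05,1,0.37,0.155,-0.1,0,0,-0.05,1,0.3,0.13,-0.1,0,0,0,1,0.15,0.06,-0.1,0,0,0,1,0,0,0,0,0,0,1],
)

```text
time: 1.8
tool_pos: [0.5804, -0.3448, 0.1557]
tool_rot: [0.686, 0.169, 0.687, -0.17]
contact_force: [-0.0, 0.6, -0.7]
grip_width: 0.0853
```

```bash
python3 -c "
from h import *
st((.5706,-.3517,.006),63)
save('s1',snapshot('side'),(300,180,460,300),5);save('t1',snapshot('top'),(260,100,440,240),4)"
```

```text
t 1.8 tcp [ 0.5804 -0.3448  0.1557] x [-0.001 -0.001 -1.   ] jaw 62.3 w 0.0853 F [-0.   0.6 -0.7] q [-0.3   0.52  0.41  0.   -1.46 -1.75]
 need units [-0.082 -0.057 -1.247]
 tilt fix units [ 0.0009 -0.0004  0.    ]
 yaw units 0.008
```

View pics/s1.png

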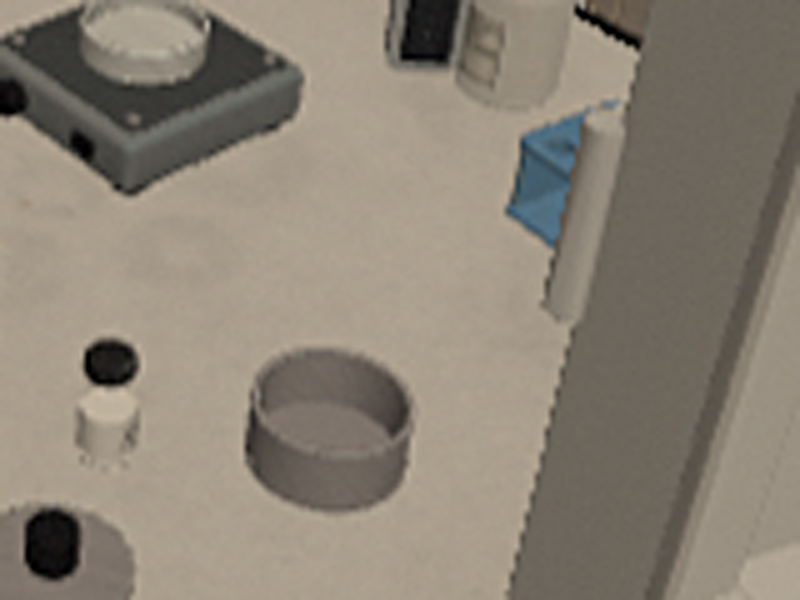

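>>> carry_out(
  increments=[-0.08,-0.055,-0.1,0,0,0.01,1,0,0,-0.25,0,0,0,1,0,0,-0.25,0,0,0,1,0,0,-0.1,0,0,0,1,0,0,0,0,0,0,1],
)

```text
time: 2.4
tool_pos: [0.5654, -0.3605, 0.0803]
tool_rot: [0.692, 0.164, 0.682, -0.169]
contact_force: [0.6, 0.4, 0.6]
grip_width: 0.0855
```

```bash
python3 -c "
from h import *
st((.5706,-.3517,.006),63)"
```

```text
t 2.4 tcp [ 0.5654 -0.3605  0.0803] x [ 0.012 -0.011 -1.   ] jaw 62.7 w 0.0855 F [0.6 0.4 0.6] q [-0.33  0.53  0.23  0.01 -1.26 -1.72]
 need units [ 0.043  0.074 -0.619]
 tilt fix units [0.0068 0.0073 0.    ]
 yaw units 0.003
```

>>> carry_out(
  increments=[0.04,0.07,0,0.007,0.007,0,1,0,0,0,0,0,0,1,0,0,-0.1,0,0,0,1,0,0,-0.1,0,0,0,1,0,0,0,0,0,0,1],
)

```text
time: 2.9
tool_pos: [0.5728, -0.3536, 0.0606]
tool_rot: [0.69, 0.166, 0.684, -0.167]
contact_force: [-0.3, -0.0, -0.8]
grip_width: 0.0855
```

```bash
python3 -c "
from h import *
st((.5706,-.3517,.006),63)
t=snapshot('top');save('t1',t,(260,100,440,240),4);save('s2',snapshot('side'),(300,160,460,280),5)"
```

```text
t 2.9 tcp [ 0.5728 -0.3536  0.0606] x [ 0.008 -0.003 -1.   ] jaw 62.7 w 0.0855 F [-0.3 -0.  -0.8] q [-0.32  0.55  0.22  0.   -1.23 -1.73]
 need units [-0.019  0.016 -0.455]
 tilt fix units [0.0019 0.0049 0.    ]
 yaw units 0.003
```

View pics/s2.png

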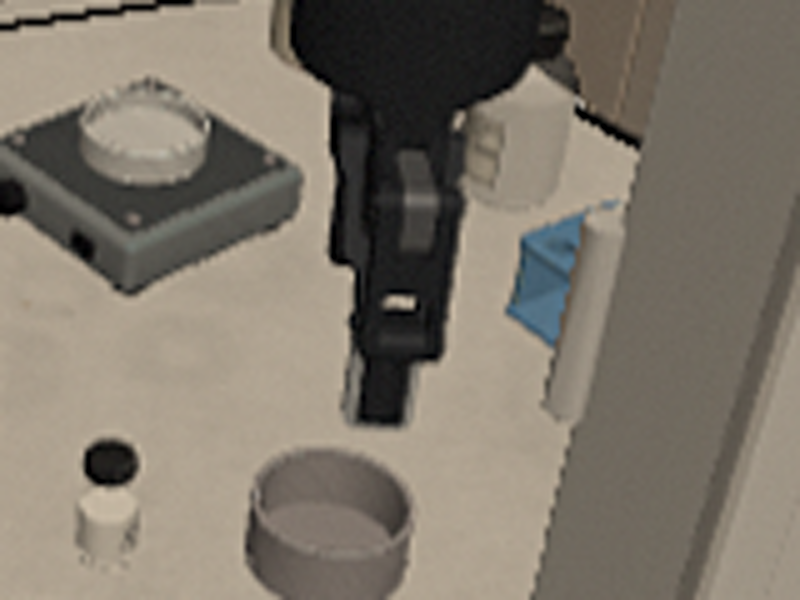

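>>> carry_out(
  increments=[-0.018,0.016,-0.1,0.002,0.005,0,1,0,0,-0.15,0,0,0,1,0,0,-0.15,0,0,0,1,0,0,-0.05,0,0,0,1,0,0,0,0,0,0,1],
)

```text
time: 3.5
tool_pos: [0.5711, -0.352, 0.0056]
tool_rot: [0.688, 0.166, 0.687, -0.167]
contact_force: [-0.9, -0.3, 0.6]
grip_width: 0.085
```

```bash
python3 -c "
from h import *
st((.5706,-.3517,.006),63)
save('s3',snapshot('side'),(300,180,460,300),5)"
```

```text
t 3.5 tcp [ 0.5711 -0.352   0.0056] x [ 0.001 -0.001 -1.   ] jaw 62.7 w 0.085 F [-0.9 -0.3  0.6] q [-0.32  0.59  0.14  0.   -1.12 -1.73]
 need units [-0.004  0.003  0.003]
 tilt fix units [0.0009 0.0009 0.    ]
 yaw units 0.003
```

View pics/s3.png

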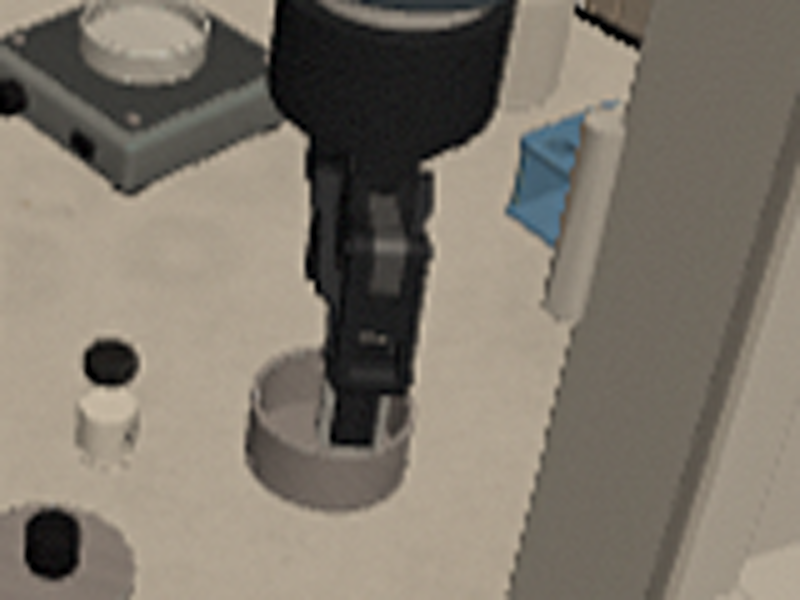

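```bash
python3 -c "
from h import *
s=snapshot('side')
for d in (.0425,.057):
  for z in (.006,.019,.03):
    p=proj(s,(.571-.453*d,-.352-.891*d,z)); print(d,z,((p-[300,180])*5).round())"
```

```text
0.0425 0.006 [331. 541.]
0.0425 0.019 [335. 515.]
0.0425 0.03 [338. 494.]
0.057 0.006 [333. 570.]
0.057 0.019 [337. 545.]
0.057 0.03 [341. 523.]
```

```bash
python3 -c "
from h import *
s=snapshot('side');save('s4',s,(335,180,405,300),6)
save('t4',snapshot('top'),(260,80,440,240),4)
for p in [(.571,-.352,.0056),(.571,-.352,.1),(.571+.453*.0425,-.352+.891*.0425,.019),(.571-.453*.0425,-.352-.891*.0425,.019)]: print(((proj(s,p)-[335,180])*6).round())"
```

```text
[178. 552.]
[215. 320.]
[175. 432.]
[192. 619.]
```

View pics/s4.png

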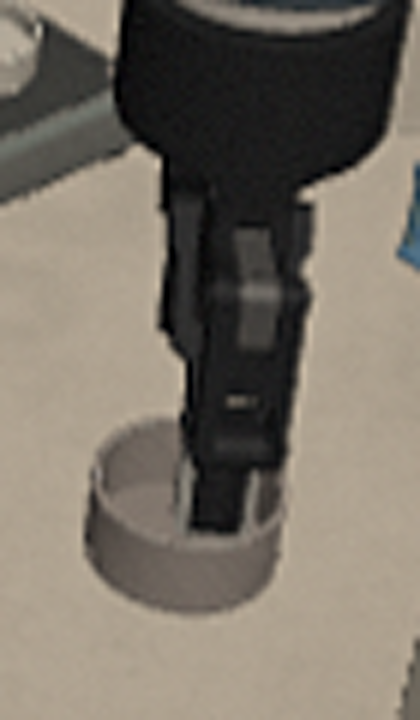

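View pics/t4.png

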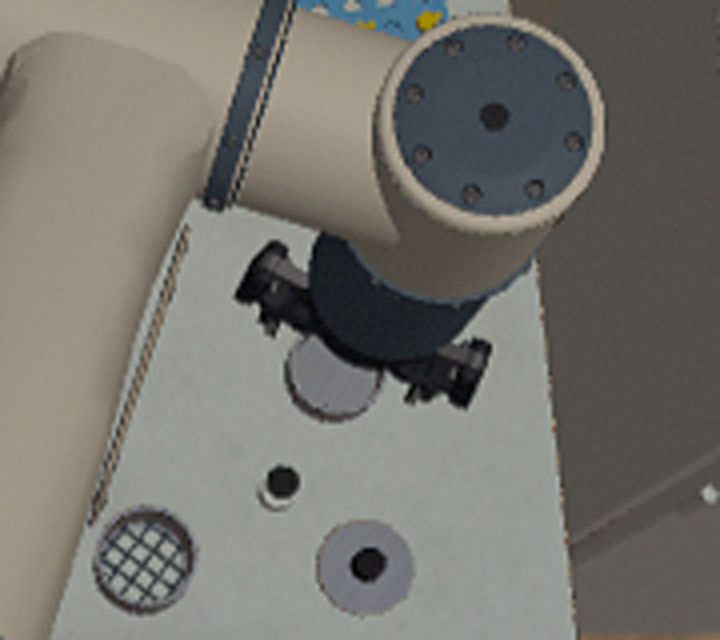

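```bash
python3 -c "
from h import *
s=snapshot('side')
for uv,c in (((375.6,245),(.5728,-.3536)),((371,269),(.571,-.352))):
  for z in np.arange(0,.13,.015): 
    w=ray(s,uv,z); d=w[:2]-c; print(z.round(3),w[:2].round(3),'along',(d@[.453,.891]).round(3),'perp',(d@[-.891,.453]).round(3))"

```

```text
0.0 [ 0.637 -0.285] along 0.09 perp -0.026
0.015 [ 0.625 -0.3  ] along 0.072 perp -0.023
0.03 [ 0.614 -0.314] along 0.054 perp -0.019
0.045 [ 0.603 -0.329] along 0.036 perp -0.016
0.06 [ 0.592 -0.344] along 0.017 perp -0.012
0.075 [ 0.581 -0.358] along -0.001 perp -0.009
0.09 [ 0.569 -0.373] along -0.019 perp -0.006
0.105 [ 0.558 -0.387] along -0.037 perp -0.002
0.12 [ 0.547 -0.402] along -0.055 perp 0.001
0.0 [ 0.59  -0.344] along 0.015 perp -0.014
0.015 [ 0.58  -0.357] along -0.001 perp -0.011
0.03 [ 0.57 -0.37] along -0.017 perp -0.008
0.045 [ 0.56  -0.383] along -0.033 perp -0.005
0.06 [ 0.55  -0.396] along -0.049 perp -0.002
0.075 [ 0.54  -0.409] along -0.065 perp 0.001
0.09 [ 0.531 -0.422] along -0.081 perp 0.004
0.105 [ 0.521 -0.435] along -0.097 perp 0.007
0.12 [ 0.511 -0.448] along -0.113 perp 0.01
```

```bash
python3 -c "
from h import *
s=snapshot('side'); im=cv2.imread('pics/side0.png')[180:330,110:230]; im=cv2.resize(im,None,fx=4,fy=4,interpolation=cv2.INTER_CUBIC)
M=np.array([.2156,-.506,.1932]);j=np.radians(113.1);y=np.array([np.cos(j),np.sin(j),0])
for p,c in ((M,(0,0,255)),(M+.0425*y+[0,0,.013],(0,255,0)),(M-.0425*y+[0,0,.013],(0,255,0)),(M+[0,0,.1],(255,0,0))):
  q=proj(s,p);print(q.round()); cv2.circle(im,((q-[110,180])*4).astype(int).tolist(),4,c,-1)
cv2.imwrite('pics/start.png',im)"

```

```text
[172. 322.]
[151. 293.]
[192. 338.]
[155. 253.]
```

View pics/start.png

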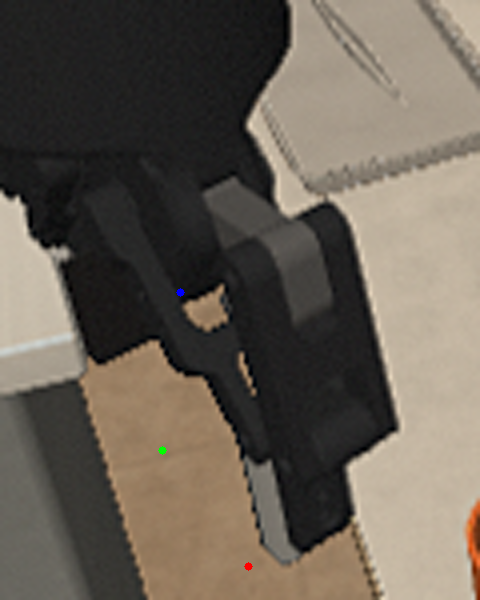

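Both views put the open fingertips about 30–40 mm higher than the stated TCP would. I'll close partway, which is safe either way, and look.

>>> carry_out(
  increments=[0,0,0,0,0,0,0.75,0,0,0,0,0,0,0.6,0,0,0,0,0,0,0.6,0,0,0,0,0,0,0.6,0,0,0,0,0,0,0.6],
)

```text
time: 4.3
tool_pos: [0.5732, -0.3529, 0.0093]
tool_rot: [0.69, 0.166, 0.684, -0.167]
contact_force: [0.4, 0.9, 0.6]
grip_width: 0.0513
```

```bash
python3 -c "
from h import *
st((.5706,-.3517,.006),63)
save('s5',snapshot('side'),(335,180,405,300),6)"
```

```text
t 4.3 tcp [ 0.5732 -0.3529  0.0093] x [ 0.007 -0.004 -1.   ] jaw 62.7 w 0.0513 F [0.4 0.9 0.6] q [-0.32  0.59  0.15  0.   -1.12 -1.73]
 need units [-0.022  0.01  -0.028]
 tilt fix units [0.0024 0.0047 0.    ]
 yaw units 0.003
```

View pics/s5.png

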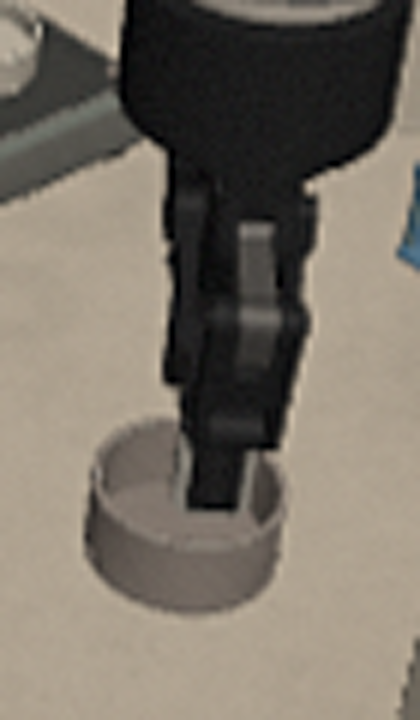

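```bash
python3 -c "
from h import *
s=snapshot('side');c=(.5732,-.3529)
for z in np.arange(.03,.07,.005): 
    w=ray(s,(370.5,264.7),z); d=w[:2]-c; print(z.round(3),'along',(d@[.453,.891]).round(3),'perp',(d@[-.891,.453]).round(3))"

```

```text
0.03 along -0.005 perp -0.005
0.035 along -0.011 perp -0.004
0.04 along -0.016 perp -0.003
0.045 along -0.022 perp -0.002
0.05 along -0.027 perp -0.001
0.055 along -0.033 perp -0.0
0.06 along -0.038 perp 0.001
0.065 along -0.044 perp 0.002
0.07 along -0.049 perp 0.003
```

The fingers closed to 51 mm above the cup without touching it. So the real tips stand about 40 mm above the reported TCP. I'll reopen and go lower in checked steps.

>>> carry_out(
  increments=[-0.02,0.01,0.1,0.002,0.005,0,1,0,0,0,0,0,0,1,0,0,0,0,0,0,1,0,0,-0.15,0,0,0,1,0,0,-0.1,0,0,0,1],
)

```text
time: 4.9
tool_pos: [0.5717, -0.352, -0.0087]
tool_rot: [0.688, 0.166, 0.686, -0.167]
contact_force: [-0.5, -0.4, -0.9]
grip_width: 0.0855
```

```bash
python3 -c "
from h import *
st((.5706,-.3517,-.022),63)"
```

```text
t 4.9 tcp [ 0.5717 -0.352  -0.0087] x [ 0.002 -0.002 -1.   ] jaw 62.7 w 0.0855 F [-0.5 -0.4 -0.9] q [-0.32  0.61  0.13  0.   -1.09 -1.73]
 need units [-0.009  0.003 -0.111]
 tilt fix units [0.001  0.0015 0.    ]
 yaw units 0.003
```

>>> carry_out(
  increments=[-0.008,0.003,-0.06,0.001,0.001,0,1,0,0,-0.06,0,0,0,1,0,0,0,0,0,0,1,0,0,0,0,0,0,1,0,0,0,0,0,0,1],
)

```text
time: 5.4
tool_pos: [0.5693, -0.3512, -0.0266]
tool_rot: [0.686, 0.167, 0.688, -0.166]
contact_force: [-0.4, -0.6, 0.5]
grip_width: 0.0856
```

```bash
python3 -c "
from h import *
st((.5706,-.3517,-.022),63)
save('s6',snapshot('side'),(335,180,405,300),6);save('t6',snapshot('top'),(260,80,440,240),4)"
```

```text
t 5.4 tcp [ 0.5693 -0.3512 -0.0266] x [-0.003  0.001 -1.   ] jaw 62.7 w 0.0856 F [-0.4 -0.6  0.5] q [-0.32  0.62  0.11 -0.   -1.06 -1.73]
 need units [ 0.011 -0.004  0.038]
 tilt fix units [-0.0009 -0.0021 -0.    ]
 yaw units 0.003
```

View pics/s6.png

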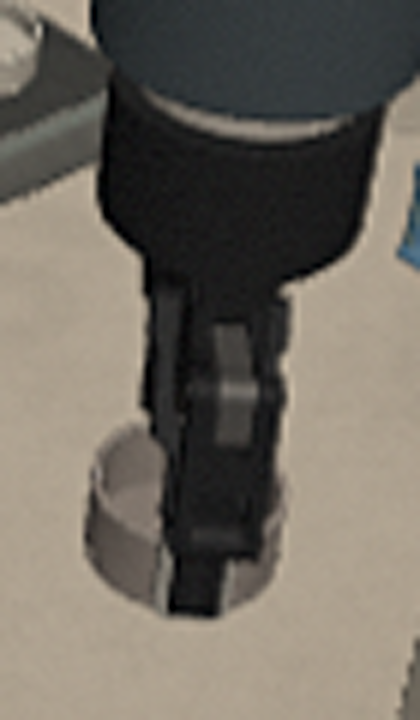

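The near fingertip is now at (193,615), which is where z≈0.02 outside the wall projects. That is a good gripping height, so I'll close.

>>> carry_out(
  increments=[0.01,-0.004,0,-0.001,-0.002,0,0.5,0,0,0,0,0,0,0,0,0,0,0,0,0,0,0,0,0,0,0,0,0,0,0,0,0,0,0,0],
)

```text
time: 6.0
tool_pos: [0.5716, -0.3522, -0.0247]
tool_rot: [0.688, 0.166, 0.686, -0.167]
contact_force: [0.3, 0.0, -0.9]
grip_width: 0.0583
```

```bash
python3 -c "
from h import *
st((.5706,-.3517,-.022),63)
save('s7',snapshot('side'),(335,180,405,300),6)"
```

```text
t 6.0 tcp [ 0.5716 -0.3522 -0.0247] x [ 0.003 -0.002 -1.   ] jaw 62.7 w 0.0583 F [ 0.3  0.  -0.9] q [-0.32  0.62  0.11  0.   -1.06 -1.73]
 need units [-0.009  0.004  0.023]
 tilt fix units [0.001  0.0019 0.    ]
 yaw units 0.003
```

View pics/s7.png

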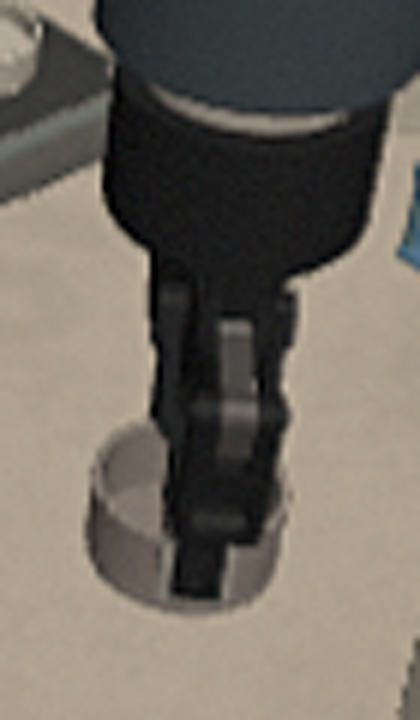

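>>> carry_out(
  increments=[-0.005,0,0.15,0.001,0.002,0,0,0,0,0.3,0,0,0,0,0,0,0.35,0,0,0,0,0,0.1,0.2,0,0,0,0,0.05,0.3,0,0,0,0,0],
)

```text
time: 6.55
tool_pos: [0.5725, -0.305, 0.095]
tool_rot: [0.683, 0.169, 0.69, -0.168]
contact_force: [1.4, 0.7, -1.2]
grip_width: 0.0584
```

```bash
python3 -c "
from h import *
st((.613,-.109,.085),63)"
```

```text
t 6.55 tcp [ 0.5725 -0.305   0.095 ] x [-0.009  0.003 -1.   ] jaw 62.4 w 0.0584 F [ 1.4  0.7 -1.2] q [-0.25  0.5   0.22 -0.   -1.3  -1.8 ]
 need units [ 0.337  1.634 -0.083]
 tilt fix units [-0.0022 -0.0056 -0.    ]
 yaw units 0.007
```

>>> carry_out(
  increments=[0.08,0.35,-0.02,-0.002,-0.006,0.007,0,0.08,0.38,0,0,0,0,0,0.08,0.38,0,0,0,0,0,0.06,0.25,0,0,0,0,0,0.03,0.1,0,0,0,0,0],
)

```text
time: 7.05
tool_pos: [0.612, -0.1216, 0.0925]
tool_rot: [0.688, 0.166, 0.687, -0.164]
contact_force: [0.1, 1.3, -1.4]
grip_width: 0.0581
```

```bash
python3 -c "
from h import *
st((.613,-.109,.085),63)"
```

```text
t 7.05 tcp [ 0.612  -0.1216  0.0925] x [ 0.001  0.002 -1.   ] jaw 63.0 w 0.0581 F [ 0.1  1.3 -1.4] q [ 0.05  0.44  0.13 -0.   -1.25 -2.09]
 need units [ 0.008  0.105 -0.063]
 tilt fix units [-0.0012  0.001   0.    ]
 yaw units 0.0
```

>>> carry_out(
  increments=[0.008,0.06,-0.06,-0.001,0.001,0,0,0,0.02,-0.1,0,0,0,0,0,0,-0.1,0,0,0,0,0,0,0,0,0,0,0,0,0,0,0,0,0,0],
)

```text
time: 7.55
tool_pos: [0.611, -0.1132, 0.0562]
tool_rot: [0.686, 0.165, 0.689, -0.166]
contact_force: [-0.4, -0.1, -1.1]
grip_width: 0.0586
```

```bash
python3 -c "
from h import *
st((.613,-.109,.022),63)
save('s8',snapshot('side'),(290,120,370,220),6);save('t8',snapshot('top'),(180,80,320,220),4)"
```

```text
t 7.55 tcp [ 0.611  -0.1132  0.0562] x [-0.005  0.    -1.   ] jaw 62.9 w 0.0586 F [-0.4 -0.1 -1.1] q [ 0.07  0.47  0.07 -0.   -1.17 -2.11]
 need units [ 0.016  0.035 -0.285]
 tilt fix units [-0.     -0.0031 -0.    ]
 yaw units 0.001
```

View pics/s8.png

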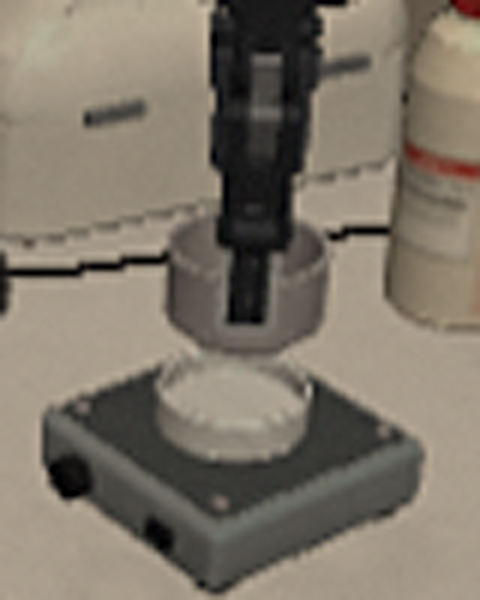

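>>> carry_out(
  increments=[0.02,0.045,0,0,-0.003,0,0,0,0,0,0,0,0,0,0,0,-0.07,0,0,0,0,0,0,-0.07,0,0,0,0,0,0,0,0,0,0,0],
)

```text
time: 8.15
tool_pos: [0.6146, -0.1078, 0.0397]
tool_rot: [0.689, 0.166, 0.686, -0.166]
contact_force: [0.1, 0.3, -1.1]
grip_width: 0.0588
```

```bash
python3 -c "
from h import *
st((.613,-.109,.022),63)
s=snapshot('side');save('s9',s,(290,120,370,220),6)
st()"
```

```text
t 8.15 tcp [ 0.6146 -0.1078  0.0397] x [ 0.004  0.    -1.   ] jaw 62.8 w 0.0588 F [ 0.1  0.3 -1.1] q [ 0.08  0.48  0.04 -0.   -1.13 -2.12]
 need units [-0.013 -0.01  -0.148]
 tilt fix units [-0.0003  0.0023  0.    ]
 yaw units 0.002
t 8.2 tcp [ 0.615  -0.1079  0.0403] x [ 0.004  0.    -1.   ] jaw 62.9 w 0.0579 F [ 1.3  0.2 -1.8] q [ 0.08  0.48  0.04  0.   -1.13 -2.12]
 tilt fix units [-0.0001  0.0028  0.    ]
```

View pics/s9.png

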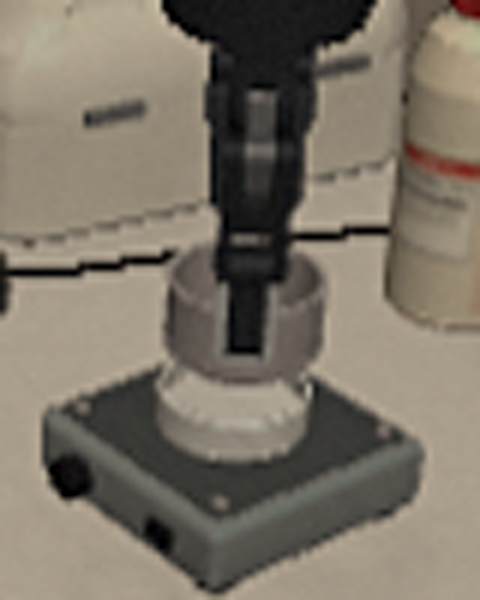

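```bash
python3 -c "
from h import *
s=snapshot('side')
th=np.linspace(0,6.28,90)
for z,c in ((.052,(.612,-.1083)),(.1,(.612,-.1083)),(.072,(.612,-.1083)),(.1,(.614,-.1075))):
  p=np.array([(proj(s,(c[0]+.03*np.cos(a),c[1]+.03*np.sin(a),z))-[290,120]+.5)*6 for a in th]); print(z,p.min(0).round(),p.max(0).round())"
```

```text
0.052 [159. 350.] [315. 431.]
0.1 [165. 243.] [325. 321.]
0.072 [162. 306.] [319. 386.]
0.1 [169. 241.] [329. 319.]
```

>>> carry_out(
  increments=[-0.015,-0.008,-0.05,0,0.003,0,0,0,0,-0.05,0,0,0,0,0,0,-0.05,0,0,0,0,0,0,-0.02,0,0,0,0,0,0,-0.02,0,0,0,0],
)

```text
time: 8.75
tool_pos: [0.6139, -0.1091, 0.0201]
tool_rot: [0.688, 0.165, 0.687, -0.166]
contact_force: [-10.3, 4.6, 24.7]
grip_width: 0.0582
```

```bash
python3 -c "
from h import *
st((.613,-.109,.0203),63)
s=snapshot('side');save('s10',s,(290,120,370,220),6)"
```

```text
t 8.75 tcp [ 0.6139 -0.1091  0.0201] x [ 0.002 -0.001 -1.   ] jaw 62.9 w 0.0582 F [-10.3   4.6  24.7] q [ 0.08  0.5   0.01  0.   -1.09 -2.12]
 need units [-0.008  0.001  0.002]
 tilt fix units [0.0008 0.0014 0.    ]
 yaw units 0.001
```

View pics/s10.png

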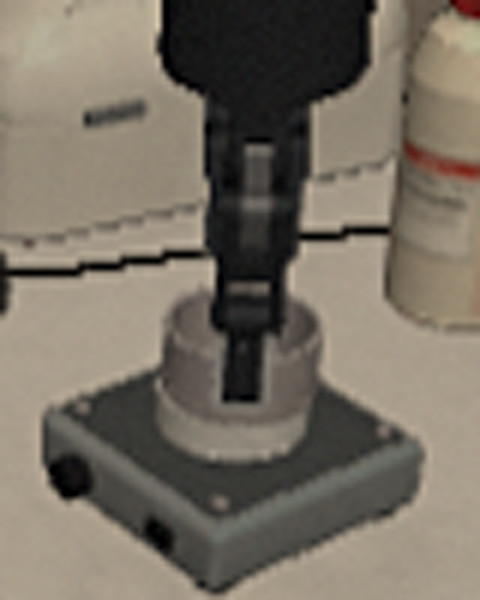

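>>> carry_out(
  increments=[-0.01,0.004,0.01,0,0.001,0,0.4,0,0,0,0,0,0,1,0,0,0,0,0,0,1,0,0,0,0,0,0,1,0,0,0,0,0,0,1],
)

```text
time: 9.3
tool_pos: [0.6136, -0.1088, 0.022]
tool_rot: [0.689, 0.165, 0.686, -0.166]
contact_force: [0.1, -0.4, 0.2]
grip_width: 0.0852
```

>>> carry_out(
  increments=[0,0,0.1,0,0,0,1,0,0,0.3,0,0,0,1,0,0,0.35,0,0,0,1,-0.05,0,0.25,0,0,0,1,-0.15,0.02,0.1,0,0,0,1],
)

```text
time: 9.8
tool_pos: [0.5872, -0.1071, 0.1577]
tool_rot: [0.686, 0.164, 0.688, -0.167]
contact_force: [0.0, -0.8, -0.1]
grip_width: 0.0854
```

```bash
python3 -c "
from h import *
st((.4555,-.0793,.07),90)
s=snapshot('side');save('s11',s,(290,120,370,220),6);save('t11',snapshot('top'),(180,110,340,250),4)"
```

```text
t 9.8 tcp [ 0.5872 -0.1071  0.1577] x [-0.004 -0.003 -1.   ] jaw 62.9 w 0.0854 F [ 0.  -0.8 -0.1] q [ 0.08  0.36  0.17  0.   -1.38 -2.13]
 need units [-1.098  0.232 -0.731]
 tilt fix units [ 0.0019 -0.0022  0.    ]
 yaw units 0.301
```

View pics/s11.png

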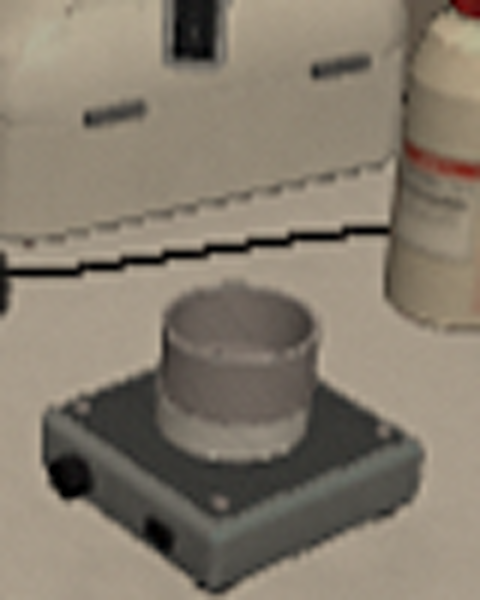

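View pics/t11.png

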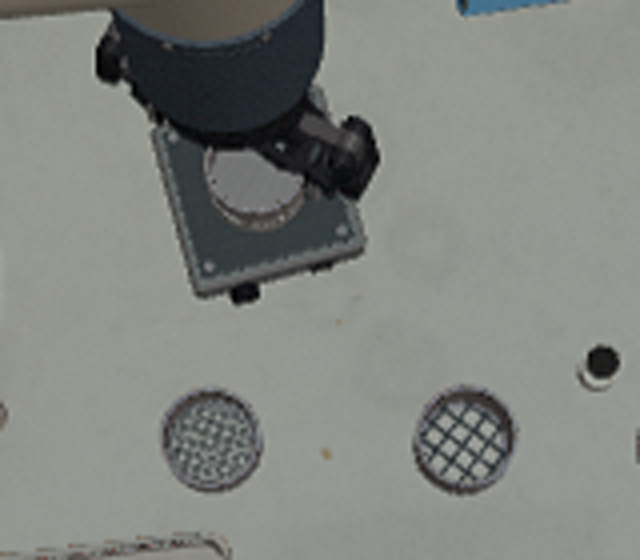

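>>> carry_out(
  increments=[-0.35,0.07,0,0.002,-0.002,0,1,-0.35,0.07,-0.05,0,0,0,1,-0.25,0.05,-0.15,0,0,0,1,-0.1,0.02,-0.2,0,0,0,1,0,0,-0.15,0,0,0,1],
)

```text
time: 10.4
tool_pos: [0.4573, -0.081, 0.0899]
tool_rot: [0.688, 0.166, 0.687, -0.165]
contact_force: [0.5, -0.0, 0.5]
grip_width: 0.0854
```

```bash
python3 -c "
from h import *
st((.4555,-.0793,.05),63)"
```

```text
t 10.4 tcp [ 0.4573 -0.081   0.0899] x [ 0.002  0.001 -1.   ] jaw 62.9 w 0.0854 F [ 0.5 -0.   0.5] q [ 0.16  0.15 -0.3  -0.   -1.12 -2.21]
 need units [-0.015  0.014 -0.332]
 tilt fix units [-0.0008  0.0013  0.    ]
 yaw units 0.001
```

>>> carry_out(
  increments=[-0.01,0.014,-0.15,0,0.001,0,1,0,0,-0.2,0,0,0,1,0,0,-0.15,0,0,0,1,0,0,0,0,0,0,1,0,0,0,0,0,0,1],
)

```text
time: 10.9
tool_pos: [0.4535, -0.0794, 0.026]
tool_rot: [0.686, 0.165, 0.689, -0.166]
contact_force: [0.4, 0.4, 0.2]
grip_width: 0.0854
```

```bash
python3 -c "
from h import *
st((.4555,-.0793,-.018),63)"
```

```text
t 10.9 tcp [ 0.4535 -0.0794  0.026 ] x [-0.005  0.001 -1.   ] jaw 62.9 w 0.0854 F [0.4 0.4 0.2] q [ 0.17  0.21 -0.4  -0.   -0.96 -2.21]
 need units [ 0.017  0.001 -0.366]
 tilt fix units [-0.0004 -0.0032 -0.    ]
 yaw units 0.001
```

>>> carry_out(
  increments=[0.015,0,-0.1,0,-0.003,0,1,0,0,-0.15,0,0,0,1,0,0,-0.1,0,0,0,1,0,0,-0.02,0,0,0,1,0,0,0,0,0,0,1],
)

```text
time: 11.4
tool_pos: [0.4607, -0.0794, -0.0141]
tool_rot: [0.691, 0.166, 0.684, -0.164]
contact_force: [-0.4, 0.3, 0.3]
grip_width: 0.0857
```

```bash
python3 -c "
from h import *
st((.4555,-.0793,-.018),63)
save('s12',snapshot('side'),(220,140,320,240),6)"
```

```text
t 11.4 tcp [ 0.4607 -0.0794 -0.0141] x [ 0.009  0.    -1.   ] jaw 63.0 w 0.0857 F [-0.4  0.3  0.3] q [ 0.17  0.27 -0.46  0.   -0.84 -2.21]
 need units [-0.044  0.001 -0.032]
 tilt fix units [-0.0003  0.006   0.    ]
 yaw units 0.0
```

View pics/s12.png

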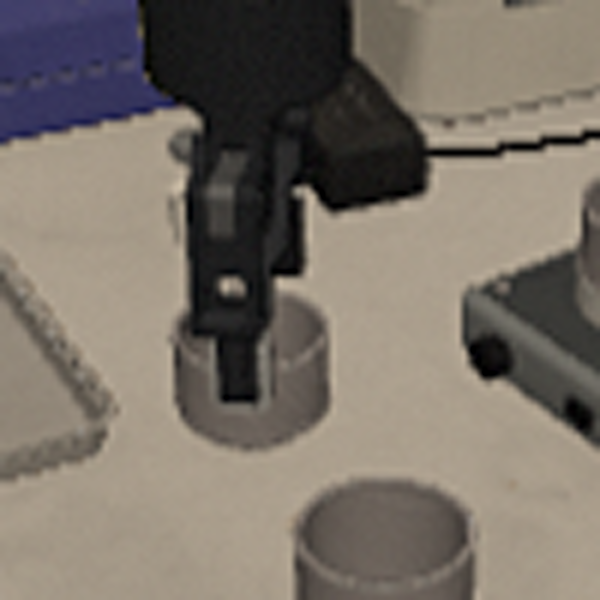

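>>> carry_out(
  increments=[-0.03,0,-0.02,0,0.004,0,1,0,0,0,0,0,0,1,0,0,0,0,0,0,1,0,0,0,0,0,0,1,0,0,0,0,0,0,1],
)

```text
time: 11.95
tool_pos: [0.459, -0.0792, -0.014]
tool_rot: [0.69, 0.166, 0.685, -0.164]
contact_force: [0.1, -0.2, -0.2]
grip_width: 0.0854
```

```bash
python3 -c "
from h import *
st((.4555,-.0793,-.018),63)"
```

```text
t 11.95 tcp [ 0.459  -0.0792 -0.014 ] x [ 0.008  0.001 -1.   ] jaw 63.0 w 0.0854 F [ 0.1 -0.2 -0.2] q [ 0.17  0.26 -0.46  0.   -0.84 -2.21]
 need units [-0.029 -0.001 -0.034]
 tilt fix units [-0.0005  0.0048  0.    ]
 yaw units -0.0
```

>>> carry_out(
  increments=[-0.035,0,-0.04,0,0.007,0,1,-0.01,0,-0.01,0,0.002,0,1,0,0,0,0,0,0,0.6,0,0,0,0,0,0,0,0,0,0,0,0,0,0],
)

```text
time: 12.45
tool_pos: [0.4533, -0.0793, -0.0198]
tool_rot: [0.685, 0.164, 0.69, -0.165]
contact_force: [-1.9, 0.8, 3.5]
grip_width: 0.0587
```

>>> carry_out(
  increments=[0,0,0,0,0,0,0,0,0,0,0,0,0,0,0,0,0,0,0,0,0,0,0,0,0,0,0,0,0,0,0,0,0,0,0],
)

```text
time: 12.95
tool_pos: [0.4532, -0.0792, -0.0197]
tool_rot: [0.685, 0.164, 0.69, -0.165]
contact_force: [-0.2, 0.5, 1.5]
grip_width: 0.0588
```

```bash
python3 -c "
from h import *
st((.4555,-.0793,-.018),63)
save('s13',snapshot('side'),(220,140,320,240),6)"
```

```text
t 12.95 tcp [ 0.4532 -0.0792 -0.0197] x [-0.008  0.001 -1.   ] jaw 63.0 w 0.0588 F [-0.2  0.5  1.5] q [ 0.17  0.27 -0.46 -0.   -0.84 -2.21]
 need units [ 0.019 -0.001  0.014]
 tilt fix units [-0.0004 -0.0049 -0.    ]
 yaw units -0.0
```

View pics/s13.png

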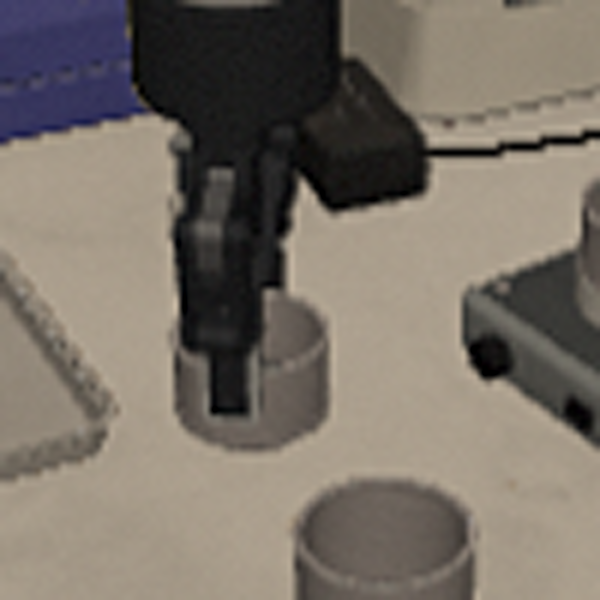

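```bash
python3 - <<'E'
from fit import *
t0=snapshot("top"); save('t13',t0,(180,90,340,230),4)
E
```

```text
(no output)
```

View pics/t13.png

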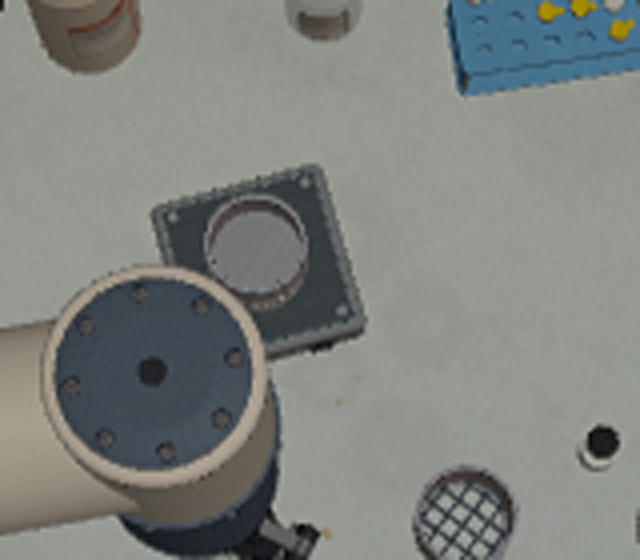

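```bash
python3 - <<'E'
from fit import *
t=snapshot("top"); print(ray(t,(243.6,151.2),.081))
tu=up(t); g=cv2.cvtColor(tu["color"],cv2.COLOR_RGB2GRAY)
e=cv2.Canny(g,30,80); ys,xs=np.nonzero(e); P=np.array([ray(tu,(a,b),.081)[:2] for a,b in zip(xs,ys) if 228*4<a<260*4 and 136*4<b<166*4])
c=np.array([.6125,-.108])
for i in range(6):
    d=np.hypot(*(P-c).T); q=P[(abs(d-.030)<.0022)&((P-c)[:,0]>-.005)]
    f=least_squares(lambda x:np.hypot(*(q-x).T)-.030,c,loss="soft_l1",f_scale=.0005); c=f.x
print(c,len(q),abs(f.fun).mean())
s=snapshot('side')
th=np.linspace(0,6.28,90)
for cc in ((.6125,-.108),(.611,-.108)):
  p=np.array([(proj(s,(cc[0]+.03*np.cos(a),cc[1]+.03*np.sin(a),.081))-[290,120]+.5)*6 for a in th]); print(p.min(0).round(),p.max(0).round(),"seen 162..320, top 283")
E
```

```text
[ 0.61032956 -0.10929141  0.081     ]
[ 0.61276413 -0.10870818] 232 0.000507130913534593
[164. 286.] [322. 365.] seen 162..320, top 283
[160. 286.] [318. 366.] seen 162..320, top 283
```

>>> carry_out(
  increments=[0,0,0.2,0,0,0,0,0,0,0.35,0,0,0,0,0,0,0.35,0,0,0,0,0.1,-0.02,0.25,0,0,0,0,0.25,-0.045,0.05,0,0,0,0],
)

```text
time: 13.65
tool_pos: [0.4888, -0.0872, 0.127]
tool_rot: [0.682, 0.164, 0.694, -0.166]
contact_force: [1.4, 0.8, -1.1]
grip_width: 0.0585
```

```bash
python3 -c "
from h import *
st((.6095,-.1086,.1),63)"
```

```text
t 13.65 tcp [ 0.4888 -0.0872  0.127 ] x [-0.017  0.001 -1.   ] jaw 63.0 w 0.0585 F [ 1.4  0.8 -1.1] q [ 0.14  0.19 -0.14 -0.   -1.25 -2.18]
 need units [ 1.005 -0.179 -0.225]
 tilt fix units [-0.0005 -0.011  -0.    ]
 yaw units -0.0
```

>>> carry_out(
  increments=[0.3,-0.05,0,0,-0.004,0,0,0.3,-0.05,0,0,0,0,0,0.2,-0.04,-0.05,0,0,0,0,0.1,-0.02,-0.05,0,0,0,0,0,0,-0.05,0,0,0,0],
)

```text
time: 14.15
tool_pos: [0.6038, -0.1072, 0.1084]
tool_rot: [0.685, 0.165, 0.69, -0.165]
contact_force: [0.2, -0.2, -1.6]
grip_width: 0.0586
```

```bash
python3 -c "
from h import *
st((.6095,-.1086,.08),63)"
```

```text
t 14.15 tcp [ 0.6038 -0.1072  0.1084] x [-0.007  0.002 -1.   ] jaw 63.0 w 0.0586 F [ 0.2 -0.2 -1.6] q [ 0.08  0.42  0.13 -0.   -1.29 -2.12]
 need units [ 0.047 -0.011 -0.236]
 tilt fix units [-0.0014 -0.0047 -0.    ]
 yaw units 0.0
```

>>> carry_out(
  increments=[0.045,-0.01,-0.05,-0.001,0,0,0,0,0,-0.1,0,0,0,0,0,0,-0.05,0,0,0,0,0,0,0,0,0,0,0,0,0,0,0,0,0,0],
)

```text
time: 14.65
tool_pos: [0.606, -0.1078, 0.08]
tool_rot: [0.683, 0.165, 0.692, -0.166]
contact_force: [-0.0, 0.2, -1.3]
grip_width: 0.0586
```

```bash
python3 -c "
from h import *
st((.6095,-.1086,.0543),63)
save('s14',snapshot('side'),(290,120,370,220),6)"
```

```text
t 14.65 tcp [ 0.606  -0.1078  0.08  ] x [-0.013  0.001 -1.   ] jaw 63.0 w 0.0586 F [-0.   0.2 -1.3] q [ 0.08  0.45  0.1  -0.   -1.23 -2.12]
 need units [ 0.03  -0.007 -0.214]
 tilt fix units [-0.0009 -0.0084 -0.    ]
 yaw units 0.0
```

View pics/s14.png

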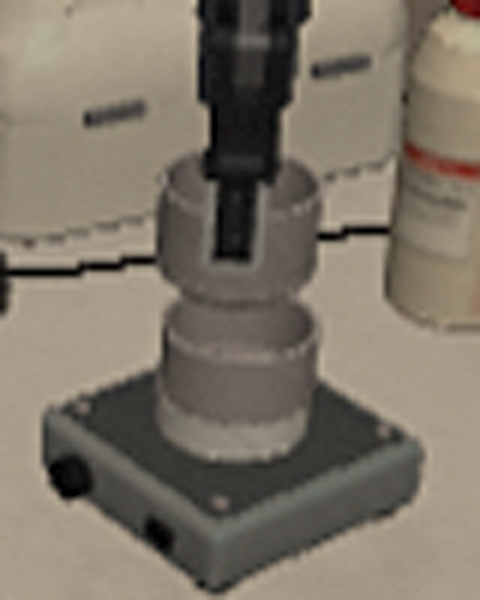

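>>> carry_out(
  increments=[0.035,-0.006,0,-0.001,-0.005,0,0,0.01,0,0,0,0,0,0,0,0,-0.05,0,0,0,0,0,0,-0.05,0,0,0,0,0,0,0,0,0,0,0],
)

```text
time: 15.2
tool_pos: [0.6126, -0.1084, 0.0689]
tool_rot: [0.687, 0.165, 0.688, -0.165]
contact_force: [-1.2, -0.1, -0.7]
grip_width: 0.0586
```

```bash
python3 -c "
from h import *
st((.6095,-.1086,.0543),63)"
```

```text
t 15.2 tcp [ 0.6126 -0.1084  0.0689] x [-0.001 -0.    -1.   ] jaw 63.0 w 0.0586 F [-1.2 -0.1 -0.7] q [ 0.08  0.46  0.08  0.   -1.2  -2.12]
 need units [-0.026 -0.001 -0.122]
 tilt fix units [ 0.0001 -0.0006  0.    ]
 yaw units 0.0
```

>>> carry_out(
  increments=[-0.02,0,0,0,0.003,0,0,0,0,-0.04,0,0,0,0,0,0,-0.04,0,0,0,0,0,0,-0.03,0,0,0,0,0,0,0,0,0,0,0],
)

```text
time: 15.7
tool_pos: [0.6101, -0.1085, 0.0544]
tool_rot: [0.685, 0.165, 0.69, -0.166]
contact_force: [-0.0, -0.1, -1.1]
grip_width: 0.0585
```

```bash
python3 -c "
from h import *
st((.6095,-.1086,.0543),63)
save('s15',snapshot('side'),(290,120,370,220),6)"
```

```text
t 15.7 tcp [ 0.6101 -0.1085  0.0544] x [-0.006 -0.    -1.   ] jaw 63.0 w 0.0585 F [-0.  -0.1 -1.1] q [ 0.08  0.47  0.06 -0.   -1.17 -2.12]
 need units [-0.005 -0.001 -0.001]
 tilt fix units [ 0.0002 -0.004   0.    ]
 yaw units 0.0
```

View pics/s15.png

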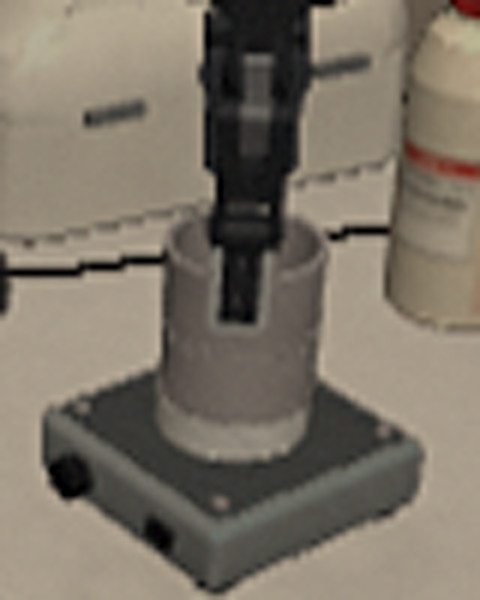

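Fine sieve is fully into the pan rim with no side force. A tiny lowering, then release.

>>> carry_out(
  increments=[0,0,-0.01,0,0,0,0,0,0,0,0,0,0,0.4,0,0,0,0,0,0,1,0,0,0,0,0,0,1,0,0,0,0,0,0,1],
)

```text
time: 16.25
tool_pos: [0.6112, -0.1088, 0.0553]
tool_rot: [0.687, 0.164, 0.689, -0.166]
contact_force: [-0.4, 0.9, 0.2]
grip_width: 0.0855
```

>>> carry_out(
  increments=[0,0,0.15,0,0,0,1,0,0,0.35,0,0,0,1,0,0,0.35,0,0,0,1,-0.15,-0.1,0.05,0,0,0,1,-0.3,-0.2,0,0,0,0,1],
)

```text
time: 16.75
tool_pos: [0.5573, -0.1437, 0.1647]
tool_rot: [0.686, 0.163, 0.69, -0.165]
contact_force: [0.0, -1.7, -0.6]
grip_width: 0.0857
```

```bash
python3 -c "
from h import *
st((.4527,-.2313,.09),27)
save('s16',snapshot('side'),(290,120,370,220),6)"
```

```text
t 16.75 tcp [ 0.5573 -0.1437  0.1647] x [-0.006 -0.002 -1.   ] jaw 63.2 w 0.0857 F [ 0.  -1.7 -0.6] q [ 0.02  0.32  0.12  0.   -1.38 -2.06]
 need units [-0.872 -0.73  -0.623]
 tilt fix units [ 0.0012 -0.0039  0.    ]
 yaw units -0.402
```

View pics/s16.png

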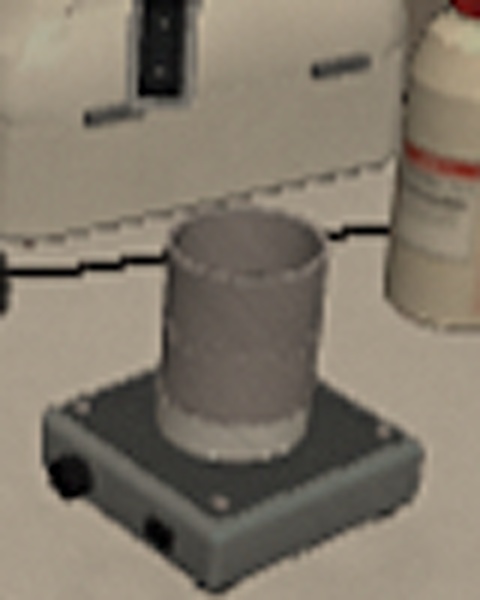

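>>> carry_out(
  increments=[-0.25,-0.22,0,0.001,-0.003,0,1,-0.28,-0.24,0,0,0,0,1,-0.15,-0.13,-0.1,0,0,0,1,-0.05,-0.05,-0.15,0,0,0,1,0,0,-0.1,0,0,0,1],
)

```text
time: 17.3
tool_pos: [0.4606, -0.2284, 0.1268]
tool_rot: [0.69, 0.165, 0.685, -0.166]
contact_force: [0.8, -0.7, 0.5]
grip_width: 0.0857
```

```bash
python3 -c "
from h import *
st((.4527,-.2313,.04),63)"
```

```text
t 17.3 tcp [ 0.4606 -0.2284  0.1268] x [ 0.006 -0.004 -1.   ] jaw 63.0 w 0.0857 F [ 0.8 -0.7  0.5] q [-0.15  0.21 -0.12  0.   -1.23 -1.89]
 need units [-0.066 -0.025 -0.724]
 tilt fix units [0.0023 0.004  0.    ]
 yaw units 0.0
```

>>> carry_out(
  increments=[-0.055,-0.025,-0.15,0.002,0.004,0,1,0,0,-0.25,0,0,0,1,0,0,-0.2,0,0,0,1,0,0,-0.05,0,0,0,1,0,0,0,0,0,0,1],
)

```text
time: 17.8
tool_pos: [0.4526, -0.2326, 0.0469]
tool_rot: [0.688, 0.166, 0.687, -0.166]
contact_force: [0.6, 0.2, 0.7]
grip_width: 0.0854
```

```bash
python3 -c "
from h import *
st((.4527,-.2313,-.006),63)"
```

```text
t 17.8 tcp [ 0.4526 -0.2326  0.0469] x [ 0.001 -0.001 -1.   ] jaw 62.9 w 0.0854 F [0.6 0.2 0.7] q [-0.17  0.27 -0.26  0.   -1.04 -1.88]
 need units [ 0.001  0.011 -0.441]
 tilt fix units [0.0009 0.0008 0.    ]
 yaw units 0.002
```

>>> carry_out(
  increments=[0,0.01,-0.12,0,0,0,1,0,0,-0.18,0,0,0,1,0,0,-0.1,0,0,0,1,0,0,-0.03,0,0,0,1,0,0,0,0,0,0,1],
)

```text
time: 18.3
tool_pos: [0.4585, -0.2331, 0.0009]
tool_rot: [0.692, 0.164, 0.683, -0.166]
contact_force: [-0.3, 0.8, 1.3]
grip_width: 0.0855
```

```bash
python3 -c "
from h import *
st((.4527,-.2313,-.006),63)
save('s17',snapshot('side'),(235,160,345,270),6)"
```

```text
t 18.3 tcp [ 0.4585 -0.2331  0.0009] x [ 0.013 -0.006 -1.   ] jaw 63.0 w 0.0855 F [-0.3  0.8  1.3] q [-0.16  0.32 -0.33  0.   -0.91 -1.88]
 need units [-0.048  0.015 -0.058]
 tilt fix units [0.0036 0.0081 0.    ]
 yaw units 0.0
```

View pics/s17.png

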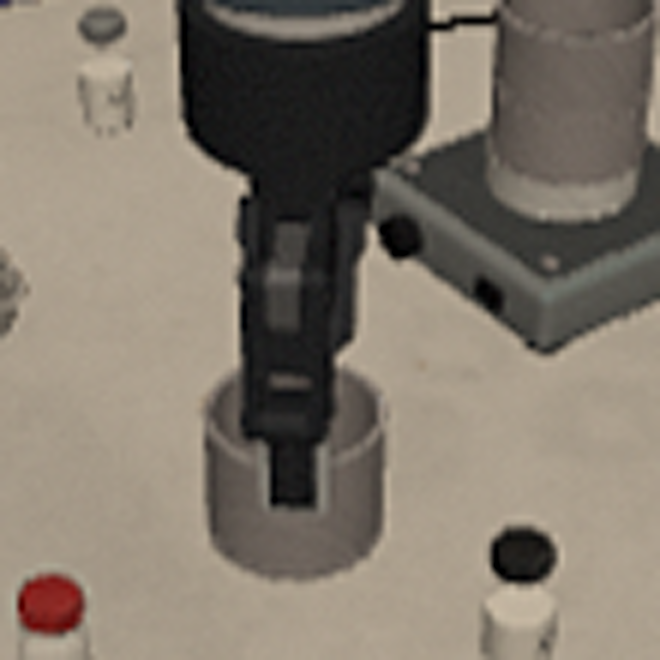

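>>> carry_out(
  increments=[-0.04,0.012,-0.05,0.003,0.007,0,1,0,0,0,0,0,0,1,0,0,0,0,0,0,1,0,0,0,0,0,0,1,0,0,0,0,0,0,1],
)

```text
time: 18.85
tool_pos: [0.4557, -0.2323, -0.0023]
tool_rot: [0.69, 0.165, 0.685, -0.165]
contact_force: [0.1, -0.1, 0.3]
grip_width: 0.0854
```

```bash
python3 -c "
from h import *
st((.4527,-.2313,-.006),63)"
```

```text
t 18.85 tcp [ 0.4557 -0.2323 -0.0023] x [ 0.006 -0.002 -1.   ] jaw 63.0 w 0.0854 F [ 0.1 -0.1  0.3] q [-0.16  0.33 -0.33  0.   -0.91 -1.88]
 need units [-0.025  0.008 -0.031]
 tilt fix units [0.0014 0.004  0.    ]
 yaw units 0.0
```

>>> carry_out(
  increments=[-0.025,0.008,-0.03,0.001,0.005,0,1,0,0,0,0,0,0,0.6,0,0,0,0,0,0,0,0,0,0,0,0,0,0,0,0,0,0,0,0,0],
)

```text
time: 19.35
tool_pos: [0.4531, -0.2315, -0.0052]
tool_rot: [0.687, 0.164, 0.688, -0.165]
contact_force: [0.0, -0.6, -1.3]
grip_width: 0.0583
```

```bash
python3 -c "
from h import *
st((.4527,-.2313,-.006),63)
save('s18',snapshot('side'),(235,160,345,270),6);save('t18',snapshot('top'),(180,90,340,230),4)"
```

```text
t 19.35 tcp [ 0.4531 -0.2315 -0.0052] x [-0.001 -0.001 -1.   ] jaw 63.0 w 0.0583 F [ 0.  -0.6 -1.3] q [-0.16  0.33 -0.33  0.   -0.91 -1.88]
 need units [-0.003  0.002 -0.006]
 tilt fix units [ 0.0008 -0.0006  0.    ]
 yaw units -0.0
```

View pics/s18.png

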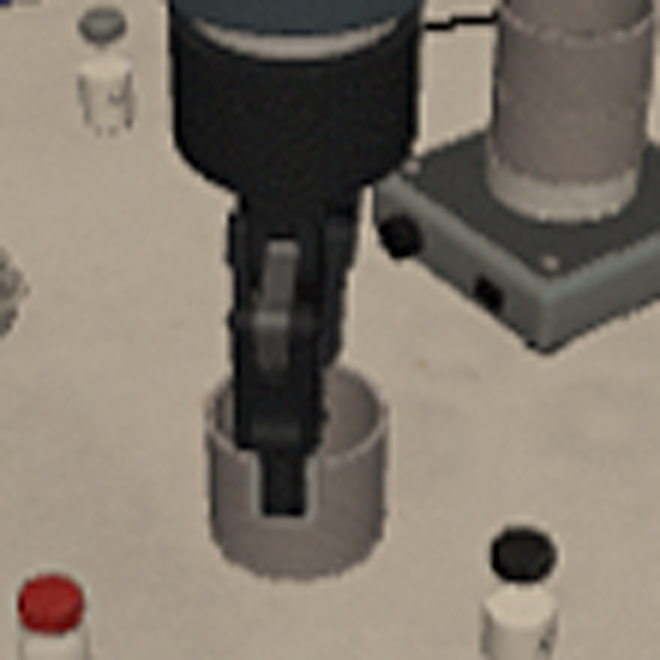

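View pics/t18.png

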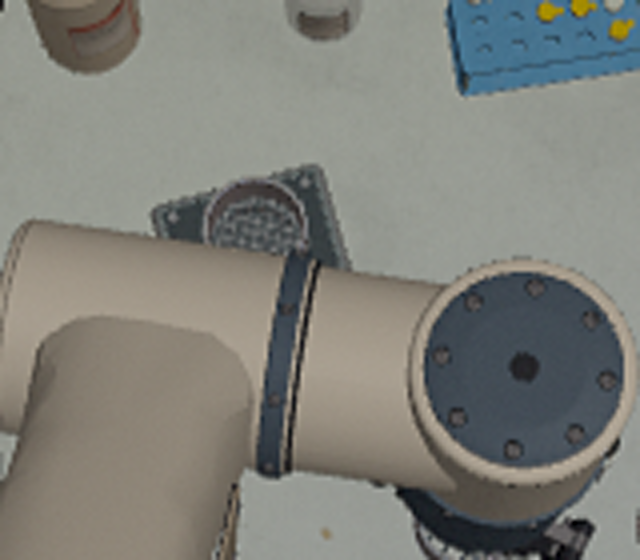

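>>> carry_out(
  increments=[0,0,0.2,0,0,0,0,0,0,0.38,0,0,0,0,0,0,0.4,0,0,0,0,0,0,0.4,0,0,0,0,0.1,0.1,0.2,0,0,0,0],
)

```text
time: 19.95
tool_pos: [0.4568, -0.2176, 0.1839]
tool_rot: [0.681, 0.166, 0.694, -0.166]
contact_force: [0.5, 0.1, -1.4]
grip_width: 0.0575
```

```bash
python3 -c "
from h import *
st((.612,-.1087,.16),63)"
```

```text
t 19.95 tcp [ 0.4568 -0.2176  0.1839] x [-0.018  0.004 -1.   ] jaw 62.8 w 0.0575 F [ 0.5  0.1 -1.4] q [-0.14  0.19 -0.   -0.   -1.4  -1.91]
 need units [ 1.294  0.908 -0.199]
 tilt fix units [-0.0028 -0.0113 -0.    ]
 yaw units 0.002
```

>>> carry_out(
  increments=[0.3,0.2,0,-0.002,-0.007,0,0,0.3,0.21,0,0,0,0,0,0.3,0.21,0,0,0,0,0,0.18,0.12,0,0,0,0,0,0.08,0.05,0,0,0,0,0],
)

```text
time: 20.45
tool_pos: [0.6014, -0.1186, 0.1873]
tool_rot: [0.687, 0.167, 0.687, -0.166]
contact_force: [0.1, -0.4, -1.7]
grip_width: 0.0581
```

```bash
python3 -c "
from h import *
st((.612,-.1087,.15),63)"
```

```text
t 20.45 tcp [ 0.6014 -0.1186  0.1873] x [ 0.     0.002 -1.   ] jaw 62.7 w 0.0581 F [ 0.1 -0.4 -1.7] q [ 0.06  0.38  0.27 -0.   -1.46 -2.11]
 need units [ 0.088  0.083 -0.311]
 tilt fix units [-0.001   0.0003  0.    ]
 yaw units 0.003
```

>>> carry_out(
  increments=[0.08,0.07,-0.05,-0.001,0,0,0,0.01,0.01,-0.12,0,0,0,0,0,0,-0.1,0,0,0,0,0,0,-0.05,0,0,0,0,0,0,0,0,0,0,0],
)

```text
time: 20.95
tool_pos: [0.6111, -0.1081, 0.1433]
tool_rot: [0.685, 0.167, 0.689, -0.167]
contact_force: [0.2, 1.1, -1.1]
grip_width: 0.0581
```

```bash
python3 -c "
from h import *
st((.612,-.1087,.12),63)
s=snapshot('side');save('s19',s,(280,80,380,220),4)
th=np.linspace(0,6.28,90)
for z in (.116,.14,.2):
  p=np.array([(proj(s,(.612+.03*np.cos(a),-.1087+.03*np.sin(a),z))-[280,80]+.5)*4 for a in th]); print(z,p.min(0).round(),p.max(0).round())"
```

```text
t 20.95 tcp [ 0.6111 -0.1081  0.1433] x [-0.006  0.001 -1.   ] jaw 62.7 w 0.0581 F [ 0.2  1.1 -1.1] q [ 0.08  0.42  0.21 -0.   -1.37 -2.12]
 need units [ 0.007 -0.005 -0.194]
 tilt fix units [-0.0004 -0.0035 -0.    ]
 yaw units 0.004
0.116 [152. 298.] [260. 349.]
0.14 [154. 260.] [263. 310.]
0.2 [159. 160.] [273. 206.]
```

View pics/s19.png

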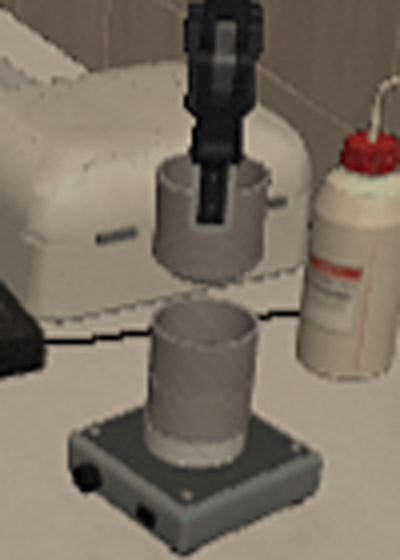

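>>> carry_out(
  increments=[0.005,-0.004,-0.06,0,-0.004,0,0,0,0,-0.08,0,0,0,0,0,0,-0.04,0,0,0,0,0,0,0,0,0,0,0,0,0,0,0,0,0,0],
)

```text
time: 21.5
tool_pos: [0.6122, -0.1097, 0.1224]
tool_rot: [0.689, 0.168, 0.685, -0.167]
contact_force: [0.3, -0.6, -1.1]
grip_width: 0.0578
```

```bash
python3 -c "
from h import *
st((.612,-.1087,.1038),63)
s=snapshot('side');save('s20',s,(280,80,380,220),4)"
```

```text
t 21.5 tcp [ 0.6122 -0.1097  0.1224] x [ 0.005  0.    -1.   ] jaw 62.6 w 0.0578 F [ 0.3 -0.6 -1.1] q [ 0.07  0.42  0.17  0.   -1.31 -2.12]
 need units [-0.001  0.009 -0.155]
 tilt fix units [-0.0001  0.0032  0.    ]
 yaw units 0.004
```

View pics/s20.png

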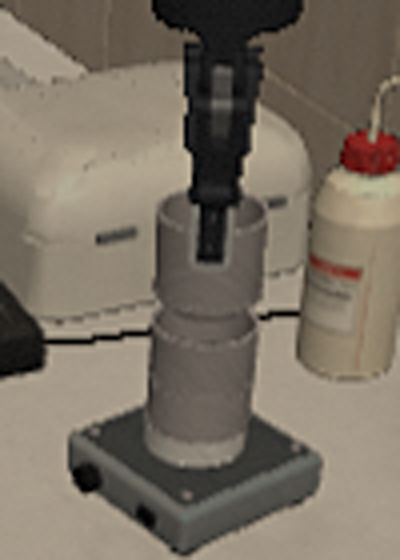

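>>> carry_out(
  increments=[-0.003,0.008,-0.04,0,0.003,0,0,0,0,-0.05,0,0,0,0,0,0,-0.04,0,0,0,0,0,0,-0.01,0,0,0,0,0,0,0,0,0,0,0],
)

```text
time: 22.05
tool_pos: [0.6121, -0.1085, 0.1043]
tool_rot: [0.687, 0.168, 0.687, -0.167]
contact_force: [0.9, -0.1, -2.0]
grip_width: 0.0585
```

```bash
python3 -c "
from h import *
st((.612,-.1087,.1038),63)
s=snapshot('side');save('s21',s,(280,80,380,220),4)"
```

```text
t 22.05 tcp [ 0.6121 -0.1085  0.1043] x [ 0.001  0.    -1.   ] jaw 62.6 w 0.0585 F [ 0.9 -0.1 -2. ] q [ 0.08  0.43  0.14 -0.   -1.28 -2.12]
 need units [-0.001 -0.001 -0.004]
 tilt fix units [-0.0002  0.0004  0.    ]
 yaw units 0.004
```

View pics/s21.png

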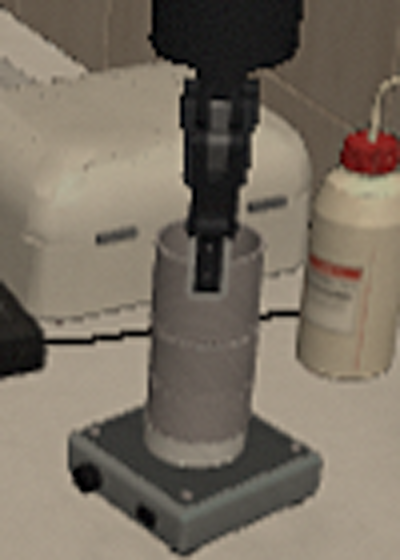

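The coarse sieve is seated, so I'll release and lift.

>>> carry_out(
  increments=[0,0,-0.01,0,0,0,0,0,0,0,0,0,0,0.4,0,0,0,0,0,0,1,0,0,0,0,0,0,1,0,0,0,0,0,0,1],
)

```text
time: 22.6
tool_pos: [0.6134, -0.1088, 0.1049]
tool_rot: [0.688, 0.168, 0.686, -0.167]
contact_force: [0.5, 0.4, 0.1]
grip_width: 0.0853
```

>>> carry_out(
  increments=[0,0,0.15,0,0,0,1,0,0,0.35,0,0,0,1,0,0,0.35,0,0,0,1,0,-0.1,0.05,0,0,0,1,-0.15,-0.25,0,0,0,0.05,1],
)

```text
time: 23.1
tool_pos: [0.5949, -0.1492, 0.2154]
tool_rot: [0.694, 0.139, 0.693, -0.138]
contact_force: [0.7, -0.3, -0.9]
grip_width: 0.0855
```

```bash
python3 -c "
from h import *
st((.4497,-.3669,.12),139)
save('s22',snapshot('side'),(280,80,380,220),4)"
```

```text
t 23.1 tcp [ 0.5949 -0.1492  0.2154] x [ 0.002 -0.    -1.   ] jaw 67.4 w 0.0855 F [ 0.7 -0.3 -0.9] q [ 0.01  0.38  0.34  0.   -1.53 -1.97]
 need units [-1.21  -1.814 -0.795]
 tilt fix units [0.0002 0.0011 0.    ]
 yaw units 0.795
```

View pics/s22.png

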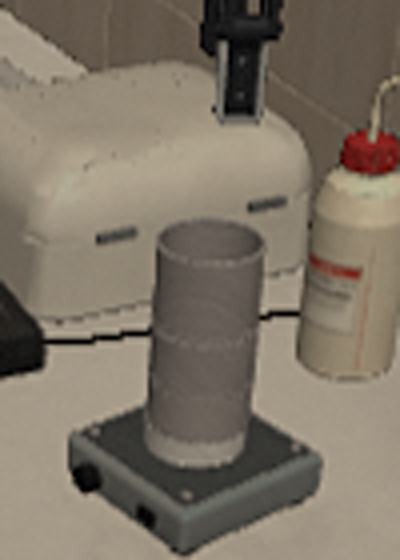

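>>> carry_out(
  increments=[-0.2,-0.32,0,0,0.001,0.09,0.6,-0.22,-0.33,0,0,0,0.09,0.5,-0.22,-0.33,0,0,0,0.09,0.5,-0.22,-0.33,-0.1,0,0,0.09,0.5,-0.12,-0.18,-0.15,0,0,0.04,0.5],
)

```text
time: 23.65
tool_pos: [0.4744, -0.3351, 0.1892]
tool_rot: [0.704, -0.09, 0.699, 0.086]
contact_force: [1.3, -0.9, -0.0]
grip_width: 0.0427
```

```bash
python3 -c "
from h import *
st((.4497,-.3669,.08),110)"
```

```text
t 23.65 tcp [ 0.4744 -0.3351  0.1892] x [ 0.008 -0.004 -1.   ] jaw 104.3 w 0.0427 F [ 1.3 -0.9 -0. ] q [-0.35  0.31  0.17  0.   -1.42 -0.98]
 need units [-0.206 -0.265 -0.91 ]
 tilt fix units [0.0026 0.0053 0.    ]
 yaw units 0.063
```

>>> carry_out(
  increments=[-0.15,-0.2,-0.2,0.002,0.004,0.05,0.5,-0.03,-0.05,-0.25,0,0,0.01,0.5,0,0,-0.25,0,0,0,0.5,0,0,-0.1,0,0,0,0.5,0,0,0,0,0,0,0.5],
)

```text
time: 24.15
tool_pos: [0.4462, -0.3701, 0.0877]
tool_rot: [0.697, -0.12, 0.697, 0.12]
contact_force: [0.6, -0.7, 0.4]
grip_width: 0.0428
```

```bash
python3 -c "
from h import *
st((.4497,-.3669,.02),110)
save('s23',snapshot('side'),(250,210,370,320),6)"
```

```text
t 24.15 tcp [ 0.4462 -0.3701  0.0877] x [ 0.  0. -1.] jaw 109.5 w 0.0428 F [ 0.6 -0.7  0.4] q [-0.42  0.36 -0.01 -0.   -1.2  -0.81]
 need units [ 0.029  0.026 -0.564]
 tilt fix units [-0.0003  0.0003  0.    ]
 yaw units 0.005
```

View pics/s23.png

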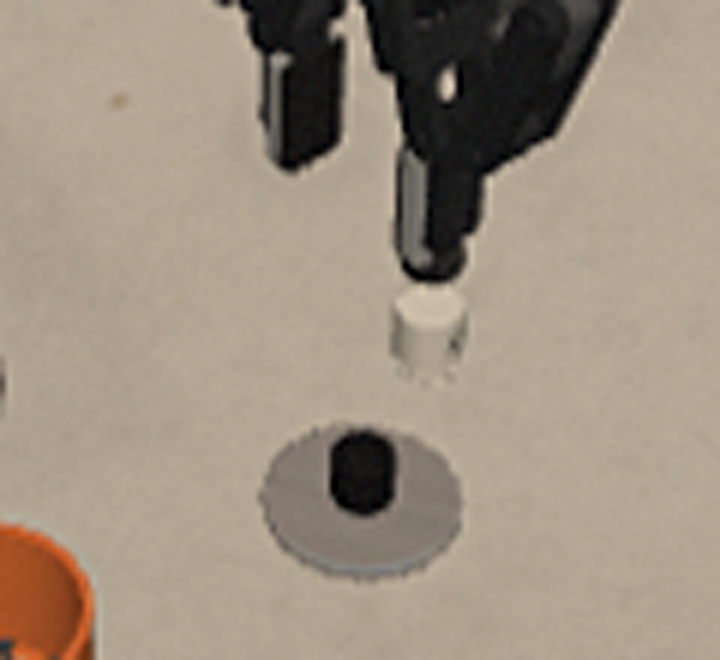

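>>> carry_out(
  increments=[0.028,0.025,-0.15,0,0,0.005,0.5,0,0,-0.25,0,0,0,0.5,0,0,-0.25,0,0,0,0.5,0,0,-0.03,0,0,0,0.5,0,0,0,0,0,0,0.5],
)

```text
time: 24.7
tool_pos: [0.4553, -0.3701, 0.0127]
tool_rot: [0.7, -0.127, 0.692, 0.12]
contact_force: [-0.6, -0.4, 1.2]
grip_width: 0.0427
```

```bash
python3 -c "
from h import *
st((.4497,-.3669,-.018),110)
s=snapshot('side');save('s24',s,(250,210,370,320),6)
for z in (.1,.12,.13,.14): print(z,proj(s,(.4462,-.3701,z)))"
```

```text
t 24.7 tcp [ 0.4553 -0.3701  0.0127] x [ 0.013 -0.008 -1.   ] jaw 110.1 w 0.0427 F [-0.6 -0.4  1.2] q [-0.41  0.43 -0.12  0.   -1.01 -0.81]
 need units [-0.047  0.027 -0.255]
 tilt fix units [0.0053 0.0081 0.    ]
 yaw units -0.001
0.1 [310.61520537 256.68320887]
0.12 [311.07887554 247.46684543]
0.13 [311.31695437 242.73455703]
0.14 [311.55934651 237.9165329 ]
```

View pics/s24.png

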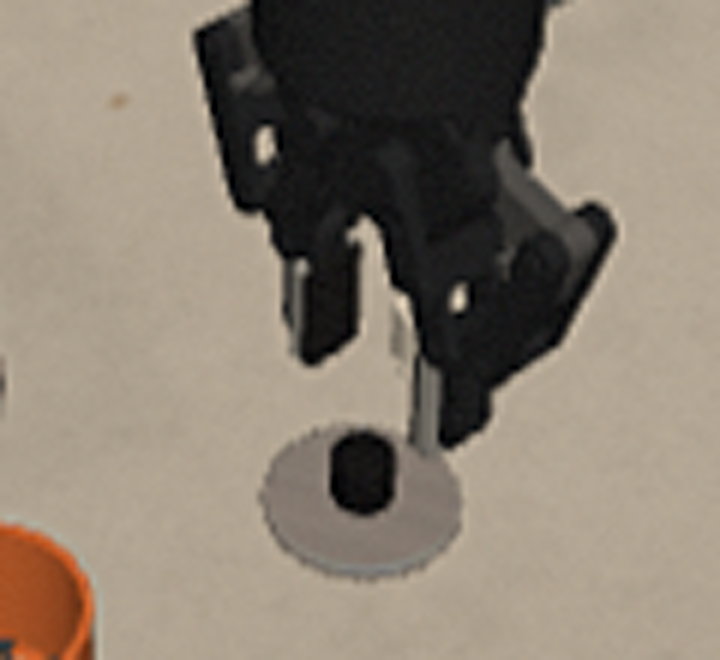

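>>> carry_out(
  increments=[-0.045,0.025,0,0.005,0.007,0,0.5,0,0,0,0,0,0,0.5,0,0,-0.08,0,0,0,0.5,0,0,-0.05,0,0,0,0.5,0,0,0,0,0,0,0.5],
)

```text
time: 25.25
tool_pos: [0.4528, -0.3686, 0.0016]
tool_rot: [0.699, -0.126, 0.693, 0.122]
contact_force: [-0.2, -0.2, 0.5]
grip_width: 0.0426
```

```bash
python3 -c "
from h import *
st((.4497,-.3669,-.017),110)"
```

```text
t 25.25 tcp [ 0.4528 -0.3686  0.0016] x [ 0.009 -0.004 -1.   ] jaw 110.1 w 0.0426 F [-0.2 -0.2  0.5] q [-0.42  0.44 -0.13  0.   -0.99 -0.8 ]
 need units [-0.026  0.014 -0.155]
 tilt fix units [0.0027 0.0058 0.    ]
 yaw units -0.001
```

>>> carry_out(
  increments=[-0.025,0.013,-0.08,0.003,0.006,0,0.5,0,0,-0.07,0,0,0,0.5,0,0,0,0,0,0,0.5,0,0,0,0,0,0,0.5,0,0,0,0,0,0,0.5],
)

```text
time: 25.75
tool_pos: [0.4488, -0.3666, -0.0191]
tool_rot: [0.695, -0.123, 0.697, 0.124]
contact_force: [-0.1, -0.5, 0.6]
grip_width: 0.0424
```

```bash
python3 -c "
from h import *
st((.4497,-.3669,-.017),110)
s=snapshot('side');save('s25',s,(250,210,370,320),6)"
```

```text
t 25.75 tcp [ 0.4488 -0.3666 -0.0191] x [-0.003  0.002 -1.   ] jaw 110.1 w 0.0424 F [-0.1 -0.5  0.6] q [-0.42  0.47 -0.15 -0.   -0.96 -0.8 ]
 need units [ 0.008 -0.002  0.017]
 tilt fix units [-0.0011 -0.002  -0.    ]
 yaw units -0.001
```

View pics/s25.png

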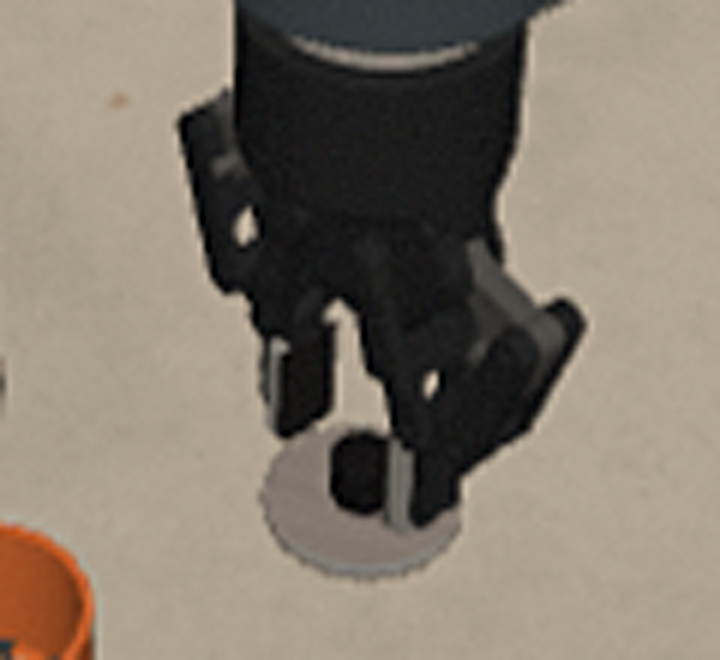

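>>> carry_out(
  increments=[0.006,0,0.012,-0.001,-0.001,0,0.3,0,0,0,0,0,0,0,0,0,0,0,0,0,0,0,0,0,0,0,0,0,0,0,0,0,0,0,0],
)

```text
time: 26.3
tool_pos: [0.4501, -0.3668, -0.0164]
tool_rot: [0.696, -0.124, 0.696, 0.123]
contact_force: [-0.0, 0.3, -1.0]
grip_width: 0.0159
```

```bash
python3 -c "
from h import *
st((.4497,-.3669,-.017),110)
s=snapshot('side');save('s26',s,(250,210,370,320),6)"
```

```text
t 26.3 tcp [ 0.4501 -0.3668 -0.0164] x [ 0.    -0.001 -1.   ] jaw 110.1 w 0.0159 F [-0.   0.3 -1. ] q [-0.41  0.46 -0.15  0.   -0.96 -0.81]
 need units [-0.004 -0.001 -0.005]
 tilt fix units [0.0005 0.0001 0.    ]
 yaw units -0.002
```

View pics/s26.png

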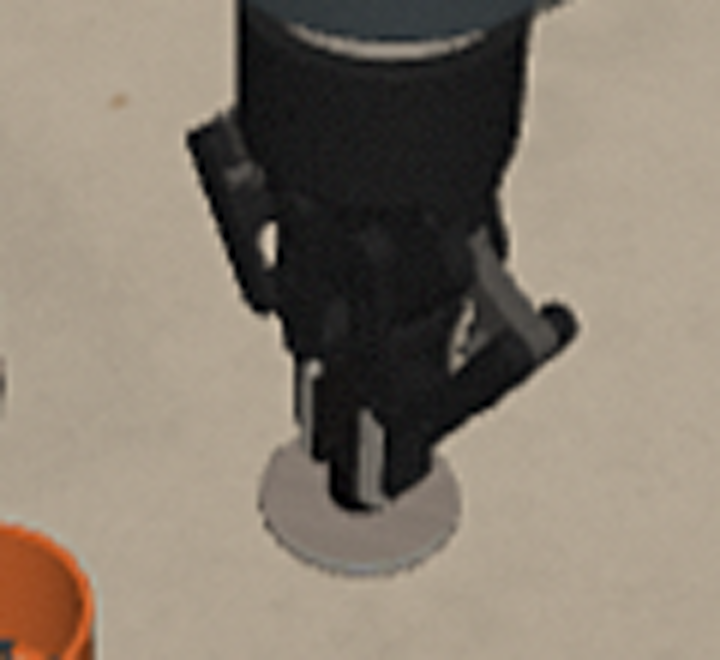

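>>> carry_out(
  increments=[0,0,0.1,0,0,0,0,0,0,0.25,0,0,0,0,0,0,0.3,0,0,0,0,0,0,0.25,0,0,0,0,0,0,0.1,0,0,0,0],
)

```text
time: 26.85
tool_pos: [0.4471, -0.3657, 0.1082]
tool_rot: [0.694, -0.123, 0.698, 0.124]
contact_force: [-0.1, -0.0, -1.3]
grip_width: 0.0166
```

```bash
python3 -c "
from h import *
st((.4497,-.3669,.2),63)
s=snapshot('side');save('s27',s,(250,150,370,320),4);save('t27',snapshot('top'),(180,90,380,240),4)"
```

```text
t 26.85 tcp [ 0.4471 -0.3657  0.1082] x [-0.005  0.001 -1.   ] jaw 110.1 w 0.0166 F [-0.1 -0.  -1.3] q [-0.41  0.35  0.02  0.   -1.25 -0.81]
 need units [ 0.022 -0.01   0.765]
 tilt fix units [-0.0009 -0.0035 -0.    ]
 yaw units -0.524
```

View pics/s27.png

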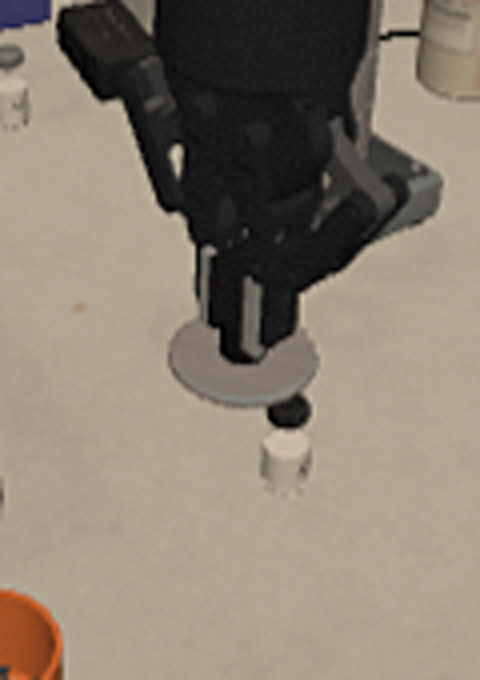

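View pics/t27.png

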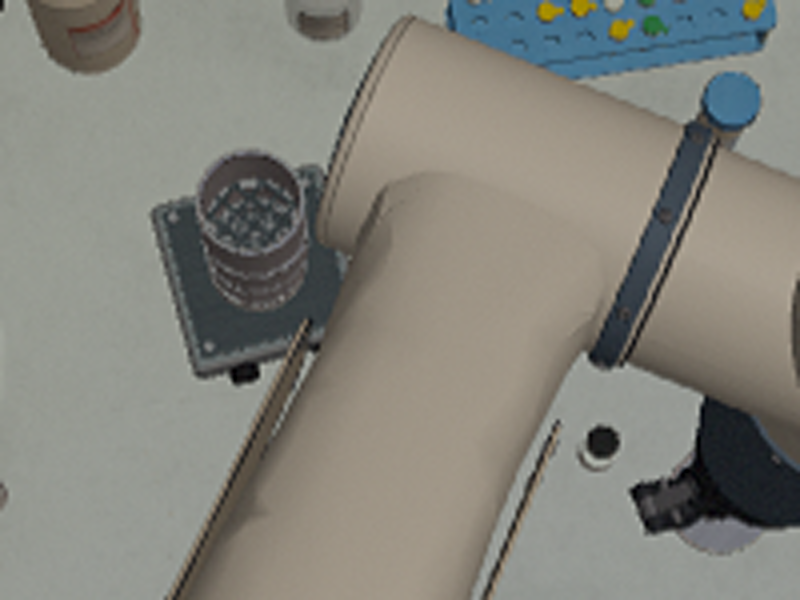

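```bash
python3 - <<'E'
from fit import *
t=snapshot("top"); print(ray(t,(242.75,140.4),.165))
tu=up(t); g=cv2.cvtColor(tu["color"],cv2.COLOR_RGB2GRAY)
e=cv2.Canny(g,30,80); ys,xs=np.nonzero(e); P=np.array([ray(tu,(a,b),.165)[:2] for a,b in zip(xs,ys) if 225*4<a<260*4 and 124*4<b<158*4])
c=np.array([.612,-.109])
for i in range(6):
    d=np.hypot(*(P-c).T); q=P[(abs(d-.030)<.0022)&((P-c)[:,0]>-.005)]
    f=least_squares(lambda x:np.hypot(*(q-x).T)-.030,c,loss="soft_l1",f_scale=.0005); c=f.x
print(c,len(q),abs(f.fun).mean())
E
```

```text
[ 0.61135403 -0.1106968   0.165     ]
[ 0.60997026 -0.10823425] 280 0.0008850828719009592
```

>>> carry_out(
  increments=[0,0,0.3,0,-0.003,0,0,0.02,0.05,0.35,0,0,0,0,0.15,0.25,0.1,0,0,0,0,0.2,0.32,0,0,0,0,0,0.2,0.32,0,0,0,0,0],
)

```text
time: 27.5
tool_pos: [0.5097, -0.2501, 0.1917]
tool_rot: [0.692, -0.115, 0.701, 0.125]
contact_force: [0.6, -0.9, -1.0]
grip_width: 0.0165
```

```bash
python3 -c "
from h import *
st((.6115,-.1088,.18),110)"
```

```text
t 27.5 tcp [ 0.5097 -0.2501  0.1917] x [-0.015  0.011 -1.   ] jaw 109.5 w 0.0165 F [ 0.6 -0.9 -1. ] q [-0.19  0.31  0.18 -0.01 -1.46 -1.04]
 need units [ 0.848  1.177 -0.097]
 tilt fix units [-0.007  -0.0094 -0.    ]
 yaw units 0.005
```

>>> carry_out(
  increments=[0.2,0.28,0,-0.006,-0.006,0.005,0,0.2,0.28,0,0,0,0,0,0.18,0.25,0,0,0,0,0,0.1,0.14,0,0,0,0,0,0.05,0.06,0,0,0,0,0],
)

```text
time: 28.0
tool_pos: [0.5982, -0.1183, 0.184]
tool_rot: [0.69, -0.122, 0.702, 0.127]
contact_force: [-0.6, 0.1, -1.1]
grip_width: 0.0161
```

```bash
python3 -c "
from h import *
st((.6115,-.1088,.165),110)"
```

```text
t 28.0 tcp [ 0.5982 -0.1183  0.184 ] x [-0.018  0.004 -1.   ] jaw 110.2 w 0.0161 F [-0.6  0.1 -1.1] q [ 0.06  0.39  0.28 -0.01 -1.48 -1.27]
 need units [ 0.111  0.079 -0.159]
 tilt fix units [-0.0028 -0.0113 -0.    ]
 yaw units -0.003
```

>>> carry_out(
  increments=[0.09,0.07,0,-0.002,-0.006,0,0,0.02,0.015,-0.04,0,0,0,0,0,0,-0.05,0,0,0,0,0,0,0,0,0,0,0,0,0,0,0,0,0,0],
)

```text
time: 28.5
tool_pos: [0.6103, -0.1091, 0.1692]
tool_rot: [0.691, -0.123, 0.701, 0.125]
contact_force: [0.3, -0.3, -0.1]
grip_width: 0.0165
```

```bash
python3 -c "
from h import *
st((.6115,-.1088,.165),110)
save('s28',snapshot('side'),(280,80,380,220),4)"
```

```text
t 28.5 tcp [ 0.6103 -0.1091  0.1692] x [-0.014  0.001 -1.   ] jaw 110.1 w 0.0165 F [ 0.3 -0.3 -0.1] q [ 0.07  0.41  0.27 -0.   -1.45 -1.29]
 need units [ 0.01   0.002 -0.035]
 tilt fix units [-0.0006 -0.0087 -0.    ]
 yaw units -0.002
```

View pics/s28.png

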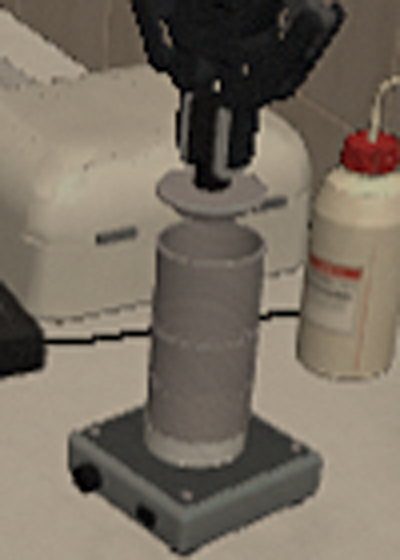

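>>> carry_out(
  increments=[0.006,0.002,-0.04,-0.001,-0.007,0,0,0,0,-0.05,0,0,0,0,0,0,-0.03,0,0,0,0,0,0,0,0,0,0,0,0,0,0,0,0,0,0],
)

```text
time: 29.05
tool_pos: [0.6104, -0.11, 0.1542]
tool_rot: [0.696, -0.123, 0.697, 0.123]
contact_force: [0.5, -0.1, -0.5]
grip_width: 0.0161
```

```bash
python3 -c "
from h import *
st((.6115,-.1088,.1416),110)
save('s29',snapshot('side'),(280,80,380,220),4)"
```

```text
t 29.05 tcp [ 0.6104 -0.11    0.1542] x [-0.001 -0.001 -1.   ] jaw 110.1 w 0.0161 F [ 0.5 -0.1 -0.5] q [ 0.07  0.41  0.23  0.   -1.39 -1.29]
 need units [ 0.009  0.01  -0.105]
 tilt fix units [ 0.0004 -0.0005  0.    ]
 yaw units -0.001
```

View pics/s29.png

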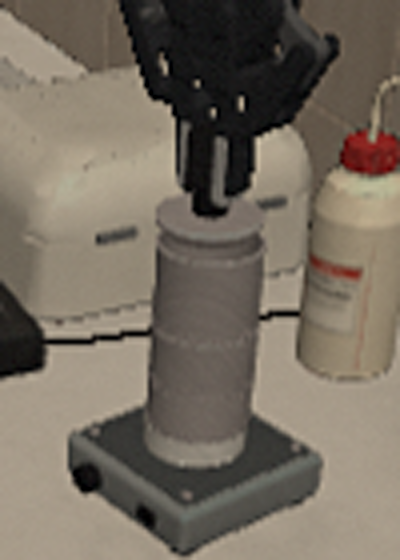

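>>> carry_out(
  increments=[0.008,0.008,-0.03,0,0,0,0,0,0,-0.04,0,0,0,0,0,0,-0.03,0,0,0,0,0,0,-0.01,0,0,0,0,0,0,0,0,0,0,0],
)

```text
time: 29.6
tool_pos: [0.6125, -0.1089, 0.1415]
tool_rot: [0.697, -0.124, 0.696, 0.123]
contact_force: [-0.0, -0.1, -0.8]
grip_width: 0.0166
```

```bash
python3 -c "
from h import *
st((.6115,-.1088,.1416),110)
save('s30',snapshot('side'),(280,80,380,220),4)"
```

```text
t 29.6 tcp [ 0.6125 -0.1089  0.1415] x [ 0.002 -0.001 -1.   ] jaw 110.1 w 0.0166 F [-0.  -0.1 -0.8] q [ 0.08  0.41  0.2   0.   -1.36 -1.3 ]
 need units [-0.008  0.001  0.001]
 tilt fix units [0.0008 0.0014 0.    ]
 yaw units -0.001
```

View pics/s30.png

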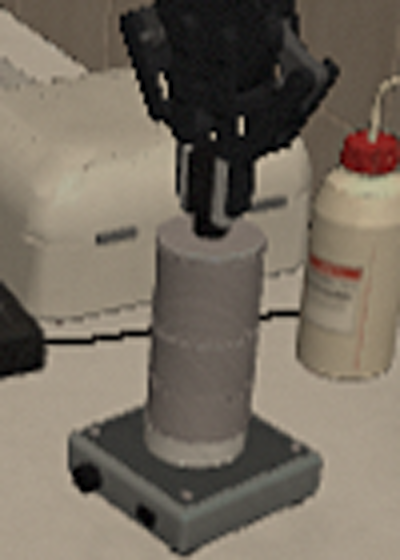

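The lid is in. I'll press it lightly, release and lift clear.

>>> carry_out(
  increments=[-0.004,0,-0.012,0,0,0,0,0,0,0,0,0,0,0.2,0,0,0,0,0,0,0.5,0,0,0,0,0,0,0.5,0,0,0,0,0,0,0.5],
)

```text
time: 30.15
tool_pos: [0.6126, -0.1091, 0.141]
tool_rot: [0.698, -0.124, 0.695, 0.123]
contact_force: [-0.3, 0.2, 0.2]
grip_width: 0.0429
```

>>> carry_out(
  increments=[0,0,0.1,0,0,0,0.5,0,0,0.25,0,0,0,0.5,0,0,0.25,0,0,0,0.5,-0.15,-0.15,0.1,0,0,0,0.5,-0.25,-0.25,0,0,0,0,0.5],
)

```text
time: 30.65
tool_pos: [0.5649, -0.1558, 0.2286]
tool_rot: [0.696, -0.126, 0.696, 0.124]
contact_force: [0.4, -1.6, 0.2]
grip_width: 0.0425
```

>>> carry_out(
  increments=[-0.25,-0.28,0,0,0,0,0.5,-0.25,-0.28,0,0,0,0,0.5,-0.25,-0.28,0,0,0,0,0.5,-0.1,-0.1,0,0,0,0,0.5,0,0,0,0,0,0,0.5],
)

```text
time: 31.15
tool_pos: [0.4571, -0.2754, 0.2359]
tool_rot: [0.699, -0.127, 0.693, 0.121]
contact_force: [-0.5, 0.2, 0.1]
grip_width: 0.0427
```

```bash
python3 - <<'E'
from h import *
st()
s=snapshot('side');save('s31',s,(220,80,420,340),2.3)
box=(280,80,380,220)
im=cv2.resize(s["color"][box[1]:box[3],box[0]:box[2]],None,fx=4,fy=4,interpolation=cv2.INTER_CUBIC)[:,:,::-1].copy()
im2=im.copy()
for z in (.052,.081,.116,.165,.169):
    for a in np.linspace(0,6.28,50):
        p=proj(s,(.6115+.03*np.cos(a),-.1088+.03*np.sin(a),z)); q=((p-box[:2]+.5)*4-.5).round().astype(int); cv2.circle(im2,q.tolist(),1,(0,0,255),-1)
cv2.imwrite("pics/final.png",np.hstack([im,im2])); save('tf',snapshot('top'),(160,80,400,300),3)
E
```

```text
t 31.15 tcp [ 0.4571 -0.2754  0.2359] x [ 0.01  -0.007 -1.   ] jaw 110.2 w 0.0427 F [-0.5  0.2  0.1] q [-0.25  0.2   0.15  0.   -1.5  -0.97]
 tilt fix units [0.0045 0.0061 0.    ]
```

View pics/final.png

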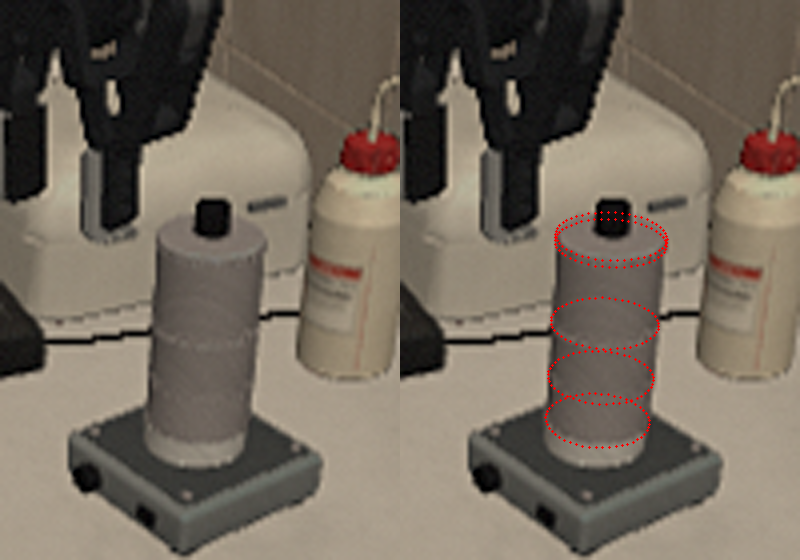

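View pics/tf.png

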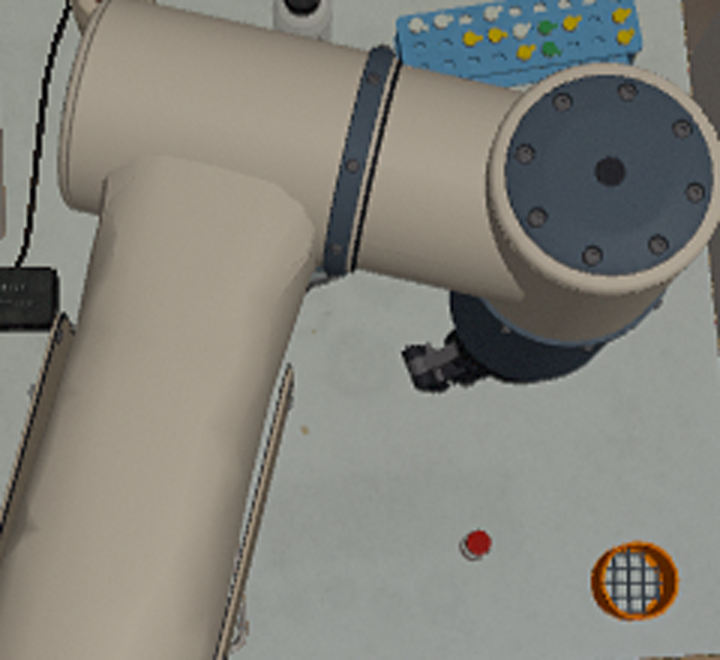

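View pics/s31.png

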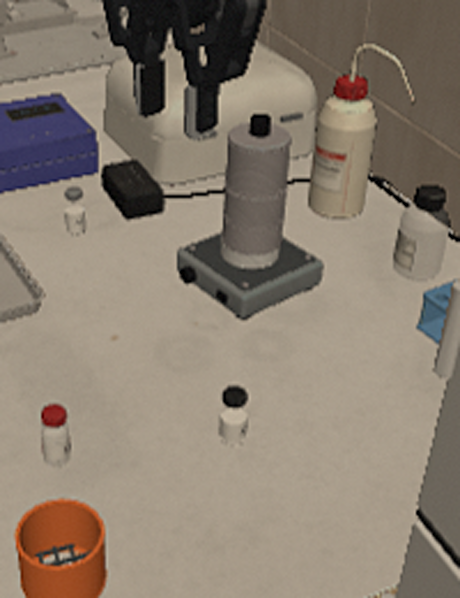

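```bash
python3 -c "
from h import *
print(r.finish_job()); st()"
```

```text
the job is handed in; nothing more can be done
None
the job is handed in; nothing more can be done
```

I built the stack on the shaker in the order asked: pan in the seat, fine sieve, coarse sieve, then lid. I let go of each part, moved the arm clear and handed the job in at about 31 s of the 96 s allowed.

**Last checks:**
- **Fit:** the side picture shows a straight, level stack with the lid flush. The tool height at each placing was within 1 mm of the fully seated value.
- **Bystanders:** all three vials are upright, and the orange look-alike was not touched.
- **Forces:** the highest contact force I read was about 27 N, on the pan as it seated, with a side force of about 11 N. The later parts went in with almost none. These readings come only at the end of each move.

**What disagreed:**
- **Fingertip height:** the real fingertips stood about 35–47 mm above the reported tool position, depending on how far the gripper was open. My first approach to the pan was therefore too high. I noticed it in the side image and used the measured offset from then on.
- **Side-view seams:** the front seams on the stack appeared 2–4 pixels above my calculated positions. The seat's seam with the pan was off by about 2, so I put that down to camera calibration and seat-position error.
- **Top view:** the arm hid the finished stack, so my last look at it came from the side camera only.

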